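# Load the inspection turntable with capacitors, stripe up

## Task

Get every capacitor in the tray ready for inspection: roll each one along the tray floor, without picking it up, until its pale stripe is uppermost, then lay it stripe-up in the empty cradle at the loading side of the turntable and click the table round to its next position (its posts are for turning it), so that it passes in under the magnifier. Finish with all of them seated stripe-up, the table resting in a click position with an empty cradle at the loading side, and the other things on the bench left where they are.

Things in the scene. Friction and masses are not known exactly. Their poses are not given: they have to be found in the camera images.
- cap0_mid (a point): Capacitor 0 (may be absent), in the tray to the turntable's right: dark cylinder, 44 mm diameter, 70 mm long, 120 g, lying on its side. Point at its centre, 22 mm above the tray floor. x axis: along the cylinder; z axis: from the centre to the pale 11 mm stripe along its side (z up = stripe uppermost). Pressed along on top by 44 mm it rolls 22 mm and turns 1 rad, without slipping.
- cap1_mid (a point): Capacitor 1 (may be absent), in the tray to the turntable's right: dark cylinder, 44 mm diameter, 70 mm long, 120 g, lying on its side. Point at its centre, 22 mm above the tray floor. x axis: along the cylinder; z axis: from the centre to the pale 11 mm stripe along its side (z up = stripe uppermost). Pressed along on top by 44 mm it rolls 22 mm and turns 1 rad, without slipping.
- cap2_mid (a point): Capacitor 2 (may be absent), in the tray to the turntable's right: dark cylinder, 44 mm diameter, 70 mm long, 120 g, lying on its side. Point at its centre, 22 mm above the tray floor. x axis: along the cylinder; z axis: from the centre to the pale 11 mm stripe along its side (z up = stripe uppermost). Pressed along on top by 44 mm it rolls 22 mm and turns 1 rad, without slipping.
- cradle0 (a point): Centre of a capacitor seated in this cradle, 75 mm from the hub axis, 79 mm above the bench. A cradle is a pair of black 90-degree V-blocks, 42 mm between inner faces, top 10 mm below this point, with an end stop as high as it 40 mm off at either end (5 mm play). The part lies level, square to the line from the hub, either end first; fingers straddling its middle go down between the blocks; table top 35 mm below this point.
- cradle1 (a point): Same as cradle0, 1 quarter turn(s) anticlockwise from it.
- cradle2 (a point): Same as cradle0, 2 quarter turn(s) anticlockwise from it.
- cradle3 (a point): Same as cradle0, 3 quarter turn(s) anticlockwise from it.
- post0 (a point): Upright steel post, 14 mm diameter, 93 mm tall, on the turntable between two cradles, 104 mm from the hub axis, for turning the table: grip or push it round. Point on its axis 10 mm below its top, 127 mm above the bench (seated capacitors reach 101 mm).
- post1 (a point): Same as post0, 1 quarter turn(s) anticlockwise from it.
- post2 (a point): Same as post0, 2 quarter turn(s) anticlockwise from it.
- post3 (a point): Same as post0, 3 quarter turn(s) anticlockwise from it.
- turntable (a joint): Turn of the turntable in rad, positive anticlockwise from above, endless both ways, 0 at the start. Detents at every quarter turn (multiples of 1.571) pull it in with up to 0.16 N m; let go, it settles at the nearest one.
- hub (a point): Centre of the turntable (230 mm diameter aluminium disc with four cradles and four posts, top face 44 mm above the bench), on its axis, 56 mm above the bench. Turns with the table; z up.
- load (a point): Fixed: where a seated capacitor's centre is when its cradle faces the loading side. x axis: level, from here to the hub, 75 mm away; y: level, along the seated part; z up. The magnifier (white frame, clear pane, 150 x 200 mm, from 152 to 174 mm above the bench) covers the table from 20 mm beyond the hub axis, so only the cradle here can be loaded from above.
- tray: Fixed grey sorting tray. Origin under its middle; x axis towards its back, z up. Floor 5 mm above the bench, flat for 110 mm to either side along x and 215 mm along y; the front and back then rise gently (9 mm over 35 mm) and steeply (16 mm over 16 mm), so parts roll back; end walls 29 mm tall.
- pencil: Pencil, 150 mm, lying on the bench mat (bystander). Origin under its middle.
- flux_pot: Small amber jar, 56 mm diameter, 36 mm tall (bystander). Origin under its middle.
- tape: Red tape dispenser, 85 x 24 x 70 mm (bystander). Origin under its middle.
- tweezers: Dark steel tweezers, 125 mm, lying flat (bystander). Origin under the middle.
- screwdriver: Screwdriver with a blue handle lying on the bench mat (bystander). Origin under it.
- cutters: Small red-handled side cutters (bystander). Origin under the middle.
Things that resemble listed ones, but are neither listed nor needed, are in the scene too. Leave any pink or red look-alike of the part that bears cap2_mid alone.

How it is judged:
By the outcome, as a careful person would: the job done as asked, in the order asked, and still so for the second after the job is handed in, with the robot touching nothing.
Of cap0, cap1, cap2 only 2 to 3 are there at a start; the rules pass over those that are not, and their reading is None.
At some moment in a run one of cap0, cap1, cap2 may be knocked a few centimetres aside while the robot is not near it.
It also fails if it takes over 210 s, if anything falls off the work surface, if the arm or the gripper's body presses on something with over 40 N, if the wrist force passes 120 N, or if a joint passes its speed limit or range.

## Robot

A 6-joint arm with a two-finger parallel gripper is mounted at the origin on the work surface. World frame = base frame: x ahead of the robot, y to its left, z up, the work surface at z = 0. Lengths are in mm, angles in rad, forces in N, time in s.
With the tool pointing down it reaches from about 325 to 750 mm from the base axis. Payload 7.6 kg.
Tool frame: the origin (TCP) lies on the centre line of the jaws, within the pads' length; the fingertips stand ahead of it and the grasp point (between the pads) lies 5 mm behind it (manip.tcp_to_tips is the z of the fingertips in the tool frame, in mm); z points along the fingers, y is the direction in which the jaws open and shut (so a half turn about z gives the same grasp; the last joint's range is limited). The gripper opens to 85 mm and grips with 20 to 120 N. Pads are 22 mm wide; open, the fingers measure 114 mm over their backs; the gripper's body (76 mm by 85 mm) begins 54 mm behind the grasp point. The pads swing forward as they close: fully open they stand 13 mm farther back than shut.
Start: joints at [-1.35, 0.052, 1.401, -0, 1.689, -0.07], TCP at [150.552, -502.97, 245.323] pointing down, gripper open.
Joint ranges: [-2.9, 2.9], [-0.91, 2.17], [0.12, 2.37], [-1.06, 4.2], [0.26, 2.73], [-2.93, 2.93]. Speed limits (rad/s): [2.57, 2.57, 3.01, 3.14, 3.14, 3.14].

## Interface

Orientations are given as a unit quaternion [x, y, z, w].
In Python, from workcell import readout, imaging, manip gives the robot as it stands.
- The arm moves only by the tool carry_out, never from a script. Its argument "deltas" is one flat list of numbers, 6 for each row, row after row: the shift along the tool's x, y, z in cm, then the turn, a rotation vector about the tool's x, y, z in degrees. A call has 1 to 5 rows; each row shifts and turns the commanded pose from where the row before left it, along the tool's axes as they then stand; what a row does not reach is not made up. A row lasts 1/8 s, in which the tool goes at most 62.5 mm and 10.7 degrees, less where a joint would pass 70% of its speed; a pose out of reach is approached as far as the arm can. A call with a gripper value outside its range is refused whole. "fingers" is the gripper's target within -1 to 1 (fully open at 1, half-way at 0, shut at -1), set as the call begins (left out, the last holds). The fingers move at their own pace and stop on an object; "squeeze" is the grip in N (left out, the last holds). Time passes only in rows, so rows that do not move let the fingers close. It gives the time, the measured TCP pose, the force and the opening at its end, in the units of the state.
- readout.observe(): the state, without advancing time (a new reading comes with each control period).
- imaging.read_camera(name): name is "side" or "top" or "wrist"; returns the picture (400x640x3 uint8, red, green, blue); there is no depth.
- imaging.get_calibration(name): a dict with "K" (3x3 intrinsics, pixels), "D" ([k1, k2, p1, p2, k3] as OpenCV has them; the pictures are not rectified), "T" (4x4, takes a point from camera to world coordinates); the wrist camera has in their place "hand_eye" (4x4, takes a point from camera to tool coordinates, whose origin is the TCP and whose axes are the flange's). Camera axes: x right, y up, looking along -z (the intrinsics and any distortion apply to the point x, -y, -z); pixel columns grow to the right and rows downward; lengths in mm; the calibration is good to about 2 mm. A picture is of the moment at which its call begins: read the wrist's pose just before it. get_calibration takes no time and is no camera call.
- manip.finish_job(): hands the job in, once; it reports no verdict.
The state is a dict: "time": time; "qpos": joint angles; "joint_velocities": joint speeds; "effort": joint torques, N m; "eef_pos": TCP position; "eef_rot": TCP orientation; "contact_force": force on the tool from outside, world axes, zero at the start; "torque": the same for the moment, N m; "finger_gap": finger opening in mm.
Only numpy, scipy, OpenCV 4.12 (cv2) and the standard library are available. Lean on these libraries where they do the work, as an engineer would, in place of code of your own. Each camera call takes 0.05 s, during which the arm holds its last target. There are 200 camera calls.

## Working session

There is one attempt and no reset: what is moved stays moved. The work goes in short steps, Python scripts to look and compute and a tool call to move; the robot and the scene stay as the last step left them, time stands still between calls to the robot, and variables do not carry over. Pictures are saved under pics/ and viewed, about 12 in all and at most 16, crops included, and the job is handed in when it is done.

Besides the shell and the picture viewer there is one more tool, called after "Emit:" by a JSON object that holds its "fn" and its "kwargs", one argument or row to a line. carry_out: Moves the arm, as the interface text tells. Its arguments: {"type":"object","properties":{"deltas":{"type":"array"},"fingers":{"type":"number"},"squeeze":{"type":"number"}},"required":["deltas"]}

```bash
ls; mkdir -p pics; cat > h.py <<'E'
import numpy as np, cv2
from workcell import readout, imaging, manip
from scipy.spatial.transform import Rotation as R
def camT(name):
    c=imaging.get_calibration(name)
    if name!="wrist": return c,np.array(c["T"])
    s=readout.observe(); T=np.eye(4); T[:3,:3]=R.from_quat(s["eef_rot"]).as_matrix(); T[:3,3]=s["eef_pos"]
    return c,T@np.array(c["hand_eye"])
def rays(c,T,uv):
    p=cv2.undistortPoints(np.array(uv,float).reshape(-1,1,2),np.array(c["K"],float),np.array(c["D"],float)).reshape(-1,2)
    d=np.c_[p[:,0],-p[:,1],-np.ones(len(p))]@T[:3,:3].T
    return T[:3,3],d
def onz(c,T,uv,z):
    o,d=rays(c,T,uv); return o+d*((z-o[2])/d[:,2])[:,None]
def proj(c,T,P):
    q=(np.array(P,float).reshape(-1,3)-T[:3,3])@T[:3,:3]; q=q*[1,-1,-1]
    return cv2.projectPoints(q,np.zeros(3),np.zeros(3),np.array(c["K"],float),np.array(c["D"],float))[0].reshape(-1,2)
def snap(name,fn):
    c,T=camT(name); im=np.array(imaging.read_camera(name)); cv2.imwrite("pics/%s.png"%fn,im[:,:,::-1]); return c,T,im
E
python3 - <<'E'
from h import *
print(readout.observe(), manip.tcp_to_tips)
for n in ["top","side","wrist"]:
    c,T,im=snap(n,n+"0"); print(n,np.round(T,3).tolist(),np.round(c["K"],1).tolist(),c["D"])
E
```

```text
pics
{'time': 0.0, 'qpos': array([-1.35028658e+00,  5.28155510e-02,  1.40173858e+00,  2.48837707e-05,
        1.68858454e+00, -7.03299105e-02]), 'joint_velocities': array([-7.96939705e-05, -5.23226231e-04,  5.63706131e-04,  4.30303414e-04,
        1.81246219e-03,  3.75209937e-04]), 'effort': array([ 2.73885998e-04, -3.81668222e+01, -3.60189021e+01, -8.15405633e-05,
        6.14632125e-03, -2.52985899e-08]), 'eef_pos': array([ 150.49938464, -502.67499911,  244.47651344]), 'eef_rot': array([ 9.89444650e-01,  1.44909235e-01, -4.56689353e-05, -7.71761247e-04]), 'contact_force': array([ 1.14457903,  0.002351  , -0.38290943]), 'torque': array([-0.04040919,  0.03893037,  0.00767033]), 'finger_gap': 85.14348703734214} 14.0
top [[-0.008, 0.994, -0.111, 359.975], [-1.0, -0.008, -0.006, -117.51], [-0.007, 0.111, 0.994, 1281.012], [0.0, 0.0, 0.0, 1.0]] [[414.1, 0.0, 325.3], [0.0, 414.1, 198.1], [0.0, 0.0, 1.0]] [-0.02407979  0.          0.          0.          0.        ]
side [[-0.815, 0.384, -0.434, -120.084], [-0.579, -0.537, 0.613, 747.086], [0.002, 0.751, 0.66, 1014.827], [0.0, 0.0, 0.0, 1.0]] [[505.1, 0.0, 318.5], [0.0, 505.1, 198.6], [0.0, 0.0, 1.0]] [-0.07704468  0.          0.          0.          0.        ]
wrist [[0.286, 0.91, 0.3, 227.397], [-0.958, 0.271, 0.09, -479.421], [0.0, -0.313, 0.95, 373.145], [0.0, 0.0, 0.0, 1.0]] [[287.4, 0.0, 324.5], [0.0, 287.4, 196.8], [0.0, 0.0, 1.0]] [-0.04344172  0.          0.          0.          0.        ]
```

View pics/top0.png

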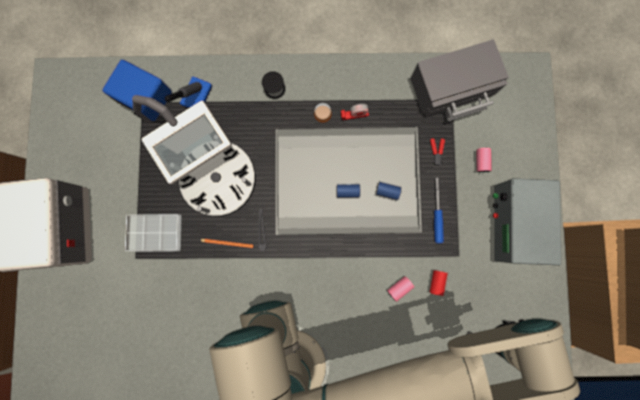

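View pics/side0.png

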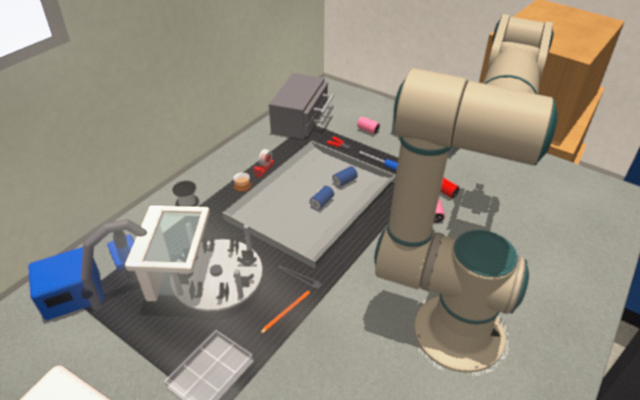

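The top view shows two dark-blue capacitors in the tray at about (348,190) and (388,190), with no stripe visible. The turntable hub is at about (216,178) and the magnifier covers its upper-left. The side view has the same capacitors at (321,196) and (344,176). Pink and red look-alikes lie outside the tray.

```bash
python3 - <<'E'
from h import *
a=cv2.imread("pics/top0.png");b=cv2.imread("pics/side0.png")
A=cv2.resize(a[95:225,135:265],(400,400),interpolation=cv2.INTER_CUBIC)
B=cv2.resize(b[200:320,120:280],(400,300),interpolation=cv2.INTER_CUBIC)
C=cv2.resize(a[160:220,320:420],(400,240),interpolation=cv2.INTER_CUBIC)
o=np.zeros((600,800,3),np.uint8);o[:400,:400]=A;o[:300,400:]=B;o[340:580,400:]=C
cv2.imwrite("pics/comp.png",o)
for n,im,roi in (("top",a,(280,130,415,232)),("side",b,(235,140,390,260))):
    c,T=camT(n); hsv=cv2.cvtColor(im,cv2.COLOR_BGR2HSV)
    m=cv2.inRange(hsv,(100,90,20),(130,255,190)); k=np.zeros_like(m);x0,y0,x1,y1=roi;k[y0:y1,x0:x1]=m[y0:y1,x0:x1]
    for q in cv2.findContours(k,cv2.RETR_EXTERNAL,cv2.CHAIN_APPROX_NONE)[0]:
        if cv2.contourArea(q)<60: continue
        r=cv2.minAreaRect(q); bx=cv2.boxPoints(r)
        e=sorted([(np.linalg.norm(bx[i]-bx[(i+1)%4]),i) for i in range(4)])[:2]
        mids=[(bx[i]+bx[(i+1)%4])/2 for _,i in e]
        P=onz(c,T,mids+[r[0]],27); print(n,np.round(r[0],1),np.round(r[1],1),np.round(P,0).tolist(),"ang",np.degrees(np.arctan2(*(P[1]-P[0])[[1,0]])))
c,T=camT("top"); print(onz(c,T,[(216,178)],56),onz(c,T,[(275,129),(416,129),(419,233),(275,233)],30).round())
c2,T2=camT("side"); print(onz(c2,T2,[(216,270)],56))
# disc outline (white blob)
E
```

```text
top [348.  190.5] [11. 20.] [[522.0, -210.0, 27.0], [523.0, -149.0, 27.0], [522.0, -180.0, 27.0]] ang 89.51426202780564
top [388.4 190.6] [21.3 11.6] [[529.0, -271.0, 27.0], [513.0, -334.0, 27.0], [521.0, -303.0, 27.0]] ang -104.68238374953914
side [323.4 194.7] [10.8 18.7] [[526.0, -230.0, 27.0], [528.0, -159.0, 27.0], [527.0, -194.0, 27.0]] ang 88.38775429792994
side [346.4 174.8] [10.7 18.8] [[513.0, -347.0, 27.0], [533.0, -281.0, 27.0], [524.0, -314.0, 27.0]] ang 73.26339991115802
[[559.96166417 217.58423608  56.        ]] [[ 716.   44.   30.]
 [ 712. -393.   30.]
 [ 391. -391.   30.]
 [ 395.   42.   30.]]
[[561.79035015 223.30431665  56.        ]]
```

View pics/comp.png

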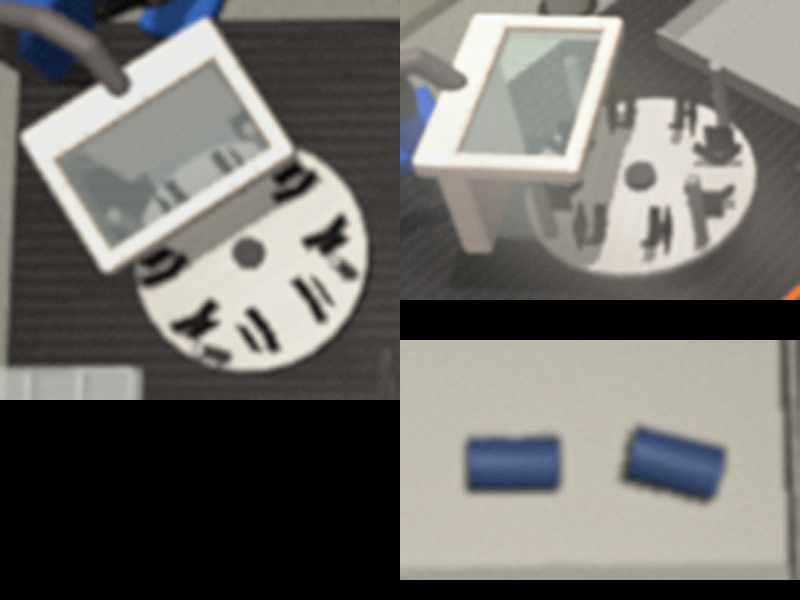

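The composite shows the loading cradle between the two near posts, on the lower-right side of the hub in the top image. Neither camera shows a stripe, so they face +x and/or down. I'll move the wrist camera to the +x side of the tray and look from there.

Emit:
{"fn": "carry_out", "kwargs": {
  "deltas": [5.25, -1.17, -0.2, 0, 0, 0, 5.25, -1.17, 0.5, 0, 0, 0, 5.25, -1.17, 1, 0, 0, 0, 5.25, -1.17, 1, 0, 0, 0, 5.25, -1.17, 1.5, 0, 0, 0],
  "fingers": -1
}}

```text
time: 0.78
eef_pos: [386.7, -370.7, 207.1]
eef_rot: [0.989, 0.145, 0.0, 0.0]
contact_force: [0.8, -0.2, 0.6]
finger_gap: 0.1
```

Emit:
{"fn": "carry_out", "kwargs": {
  "deltas": [5.25, -1.17, 1.5, 0, 0, 0, 5.25, -1.17, 1.5, 0, 0, 0, 5.25, -1.17, 1.5, 0, 0, 0, 5.25, -1.17, 1.5, 0, 0, 0, 5.25, -1.17, 0.7, 0, 0, 0]
}}

```text
time: 1.4
eef_pos: [620.9, -239.1, 138.6]
eef_rot: [0.989, 0.145, -0.001, -0.001]
contact_force: [0.2, -0.2, 0.5]
finger_gap: -0.2
```

Emit:
{"fn": "carry_out", "kwargs": {
  "deltas": [0, 0, 0, 0, 0, 8.4, 0, 0, 0, 0, 0, 8.4, 0, 0, 0, 0, 0, 0]
}}

```text
time: 1.78
eef_pos: [619.9, -240.2, 139.7]
eef_rot: [1.0, -0.0, -0.0, -0.0]
contact_force: [0.5, 1.3, 0.6]
finger_gap: -0.0
```

```bash
python3 - <<'E'
from h import *
s=readout.observe();print(s["time"],s["eef_pos"],R.from_quat(s["eef_rot"]).as_matrix().round(3).tolist(),s["finger_gap"])
c,T,im=snap("wrist","w1");print(T.round(2).tolist())
E
```

```text
1.775 [ 619.88278236 -240.17411232  139.68212863] [[1.0, -0.001, -0.001], [-0.001, -1.0, 0.0], [-0.001, -0.0, -1.0]] -0.02819150158201335
[[-0.0, 0.95, 0.31, 700.26], [-1.0, -0.0, 0.0, -239.86], [0.0, -0.31, 0.95, 268.19], [0.0, 0.0, 0.0, 1.0]]
```

View pics/w1.png

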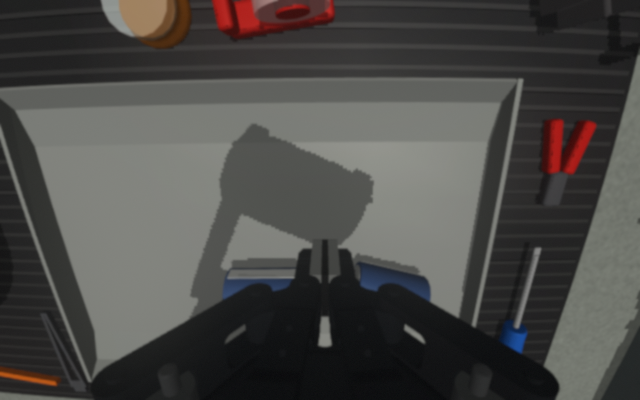

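The wrist view shows capacitor A on the left, with its stripe on the +x side at about (260,272). B is on the right at about (395,280), and I can't tell its stripe yet. I'll zoom in and compute.

```bash
python3 - <<'E'
from h import *
a=cv2.imread("pics/w1.png")
cv2.imwrite("pics/w1c.png",cv2.resize(a[235:335,210:450],(800,333),interpolation=cv2.INTER_CUBIC))
c,T=camT("wrist")
print(a[255:300:1,260].tolist())
print(a[250:300:2,395].tolist())
E
```

```text
[[125, 130, 128], [124, 129, 128], [114, 119, 118], [94, 98, 97], [81, 84, 82], [79, 81, 81], [78, 81, 81], [79, 82, 81], [78, 81, 80], [78, 82, 80], [78, 80, 80], [75, 77, 75], [68, 68, 66], [66, 62, 60], [78, 77, 75], [93, 95, 94], [99, 102, 101], [99, 103, 102], [99, 102, 101], [96, 100, 99], [96, 98, 98], [106, 108, 108], [115, 113, 111], [104, 95, 89], [88, 68, 57], [81, 56, 43], [79, 54, 40], [70, 49, 39], [51, 39, 33], [35, 31, 29], [30, 29, 28], [29, 28, 27], [29, 28, 26], [30, 29, 28], [28, 27, 25], [29, 28, 27], [29, 28, 27], [29, 29, 27], [29, 27, 27], [28, 27, 27], [28, 27, 26], [28, 27, 25], [27, 26, 25], [27, 26, 25], [27, 26, 25]]
[[127, 132, 131], [127, 132, 131], [127, 132, 130], [127, 132, 130], [127, 132, 130], [120, 125, 123], [97, 101, 100], [80, 83, 82], [80, 83, 82], [81, 83, 82], [62, 56, 52], [53, 41, 34], [60, 44, 35], [68, 48, 38], [74, 52, 40], [79, 54, 41], [76, 52, 40], [44, 35, 30], [28, 28, 27], [29, 28, 27], [28, 28, 26], [29, 27, 26], [31, 29, 29], [29, 29, 27], [26, 25, 24]]
```

View pics/w1c.png

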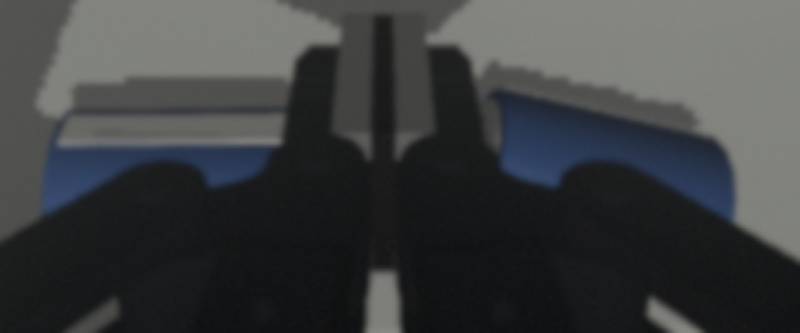

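```bash
cat >> h.py <<'E'
def ang(c,T,uv,cx,cy,yaw,z=27,r=22):
    """angle from up (toward +n, n = axis yaw -90deg, i.e. about +x for yaw 90) of ray hit on cylinder"""
    n=np.array([np.sin(np.radians(yaw)),-np.cos(np.radians(yaw)),0]); o,d=rays(c,T,uv); out=[]
    for k in d:
        a=np.array([(o-[cx,cy,z])@n,o[2]-z]); b=np.array([k@n,k[2]])
        A=b@b;B=a@b;C=a@a-r*r;D=B*B-A*C
        if D<0: p=a-b*B/A; out.append(("miss",np.degrees(np.arctan2(p[0],p[1]))));continue
        p=a+b*(-B-np.sqrt(D))/A; out.append(round(np.degrees(np.arctan2(p[0],p[1])),1))
    return out
E
python3 - <<'E'
from h import *
c,T=camT("wrist")
for x in (520,524,528): print(x,ang(c,T,[(260,268),(260,278)],x,-185,90),ang(c,T,[(395,270),(395,280)],x,-303,75))
# ends of A and B in wrist view -> check
print(onz(c,T,[(224,290),(430,293)],27), onz(c,T,[(357,262),(425,275)],20))
E
```

```text
520 [('miss', np.float64(122.2450299882482)), np.float64(72.5)] [('miss', np.float64(118.60530362770545)), np.float64(67.1)]
524 [np.float64(98.6), np.float64(62.2)] [np.float64(90.7), np.float64(56.9)]
528 [np.float64(81.9), np.float64(52.8)] [np.float64(75.4), np.float64(47.6)]
[[ 522.16649272 -139.45165161   27.        ]
 [ 518.21263877 -346.46231542   27.        ]] [[ 550.26871638 -272.24458971   20.        ]
 [ 534.78340813 -341.71584979   20.        ]]
```

Capacitor A's stripe is about 88° toward +x, so it rolls toward −x by about 34 mm. B's stripe is near the bottom, so I'll roll it toward +x. I'll start with A, using shut fingertips on top.

Emit:
{"fn": "carry_out", "kwargs": {
  "deltas": [-3, -2, 0, 0, 0, 0, -3, -2, 2, 0, 0, 0, -2.94, -2, 2.5, 0, 0, 0, 0, 0, 2, 0, 0, 0, 0, 0, 0, 0, 0, 0]
}}

```text
time: 2.45
eef_pos: [529.6, -179.8, 74.0]
eef_rot: [1.0, -0.0, -0.001, -0.001]
contact_force: [0.2, 0.1, 0.1]
finger_gap: -0.1
```

Emit:
{"fn": "carry_out", "kwargs": {
  "deltas": [0, 0, 0.8, 0, 0, 0, 0, 0, 0.2, 0, 0, 0, 0, 0, 0.1, 0, 0, 0, 0, 0, 0, 0, 0, 0]
}}

```text
time: 2.95
eef_pos: [530.9, -180.3, 64.5]
eef_rot: [1.0, -0.001, 0.0, 0.0]
contact_force: [0.7, -0.1, -0.3]
finger_gap: 0.2
```

Emit:
{"fn": "carry_out", "kwargs": {
  "deltas": [0, 0, 0.1, 0, 0, 0, 0, 0, 0, 0, 0, 0]
}}

```text
time: 3.2
eef_pos: [530.7, -180.1, 63.3]
eef_rot: [1.0, -0.001, 0.0, 0.0]
contact_force: [-0.0, 0.5, -0.4]
finger_gap: -0.1
```

Emit:
{"fn": "carry_out", "kwargs": {
  "deltas": [0, 0, 0.1, 0, 0, 0, 0, 0, 0, 0, 0, 0]
}}

```text
time: 3.45
eef_pos: [531.1, -180.2, 62.9]
eef_rot: [1.0, -0.001, 0.001, 0.0]
contact_force: [0.6, 0.6, 4.4]
finger_gap: -0.0
```

Emit:
{"fn": "carry_out", "kwargs": {
  "deltas": [0, 0, 0.1, 0, 0, 0, 0, 0, 0, 0, 0, 0]
}}

```text
time: 3.7
eef_pos: [531.7, -180.2, 62.8]
eef_rot: [1.0, -0.001, 0.001, 0.0]
contact_force: [0.4, 1.2, 7.3]
finger_gap: 0.1
```

Emit:
{"fn": "carry_out", "kwargs": {
  "deltas": [-0.5, 0, 0, 0, 0, 0, -0.7, 0, 0, 0, 0, 0, -0.8, 0, 0, 0, 0, 0, -0.8, 0, 0, 0, 0, 0, -0.6, 0, 0, 0, 0, 0]
}}

```text
time: 4.32
eef_pos: [497.4, -180.5, 62.7]
eef_rot: [1.0, -0.001, 0.001, 0.001]
contact_force: [-0.2, -0.2, 5.8]
finger_gap: 0.1
```

Emit:
{"fn": "carry_out", "kwargs": {
  "deltas": [0, 0, 0, 0, 0, 0, 0, 0, -0.4, 0, 0, 0, 0, 0, -1, 0, 0, 0, 0, 0, -6, 0, 0, 0, 0, 0, -2, 0, 0, 0]
}}

```text
time: 4.95
eef_pos: [497.9, -180.6, 159.6]
eef_rot: [1.0, -0.001, 0.003, 0.001]
contact_force: [-1.0, 0.9, -0.4]
finger_gap: -0.1
```

```bash
cat >> h.py <<'E'
def caps(n,im,roi,hsvlo=(100,70,20)):
    """blue blobs in roi: centre, long-axis mid-ends"""
    c,T=camT(n); hsv=cv2.cvtColor(im,cv2.COLOR_RGB2HSV); m=cv2.inRange(hsv,hsvlo,(130,255,255)); k=np.zeros_like(m);x0,y0,x1,y1=roi;k[y0:y1,x0:x1]=m[y0:y1,x0:x1]
    k=cv2.morphologyEx(k,cv2.MORPH_CLOSE,np.ones((9,9)))
    for q in cv2.findContours(k,cv2.RETR_EXTERNAL,cv2.CHAIN_APPROX_NONE)[0]:
        if cv2.contourArea(q)<60: continue
        r=cv2.minAreaRect(q); bx=cv2.boxPoints(r)
        e=sorted([(np.linalg.norm(bx[i]-bx[(i+1)%4]),i) for i in range(4)])[:2]
        P=onz(c,T,[(bx[i]+bx[(i+1)%4])/2 for _,i in e]+[r[0]],27)
        print(n,np.round(r[0],1),np.round(r[1],1),P[2].round(1)[:2],"yaw",round(np.degrees(np.arctan2(*(P[1]-P[0])[[1,0]]))%180,1))
TR=(280,130,415,232); SR=(235,140,390,260)
E
python3 - <<'E'
from h import *
t=snap("top","t2")[2]; s=snap("side","s2")[2]; w=snap("wrist","w2")[2]
caps("top",t,TR); caps("side",s,SR)
o=np.zeros((600,800,3),np.uint8)
o[:300,:400]=cv2.resize(t[155:230,315:415],(400,300),interpolation=cv2.INTER_CUBIC)
o[:300,400:]=cv2.resize(s[150:225,290:390],(400,300),interpolation=cv2.INTER_CUBIC)
o[320:570,:400]=cv2.resize(w,(400,250))
cv2.imwrite("pics/c2.png",o[:,:,::-1])
E
```

```text
top [394.  192.2] [10.8 12.3] [ 516.2 -319.6] yaw 160.3
side [329.8 196.7] [10.6 19.8] [ 506.8 -197.4] yaw 91.4
side [346.5 175. ] [12.1 19.7] [ 522.7 -313.4] yaw 73.2
```

View pics/c2.png

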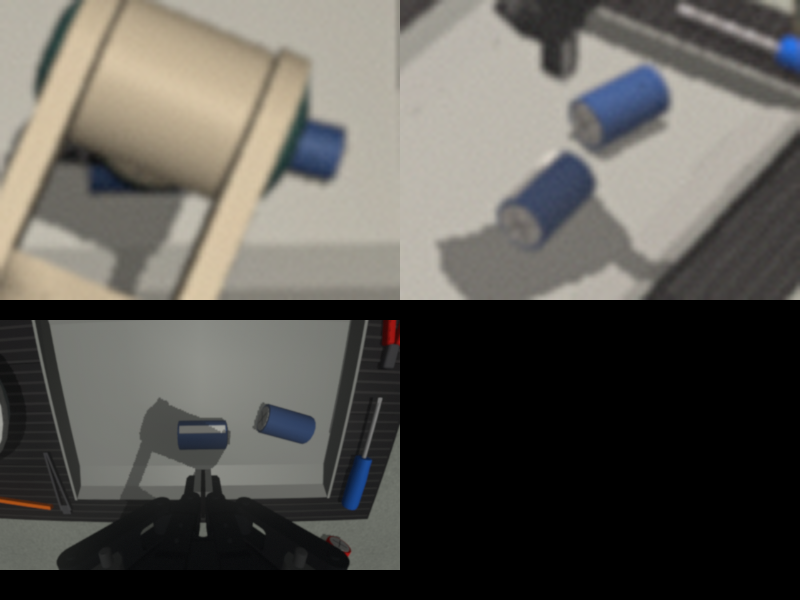

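The wrist view now shows A's stripe on its back-upper side, at about (325,171) in the full wrist image. The side view confirms it rolled about 18 mm. Next is measuring the stripe angle.

```bash
cat >> h.py <<'E'
def wmeas(im,c,T,near,rad=90):
    """blue+pale body nearest pixel 'near' in wrist view: centre, yaw, stripe angle"""
    hsv=cv2.cvtColor(im,cv2.COLOR_RGB2HSV); b=cv2.inRange(hsv,(100,70,15),(130,255,255))
    k=np.zeros_like(b);cv2.circle(k,near,rad,255,-1);b&=k
    q=np.vstack([x for x in cv2.findContours(b,cv2.RETR_EXTERNAL,cv2.CHAIN_APPROX_NONE)[0] if cv2.contourArea(x)>60])
    h=cv2.convexHull(q); r=cv2.minAreaRect(h); bx=cv2.boxPoints(r)
    e=sorted([(np.linalg.norm(bx[i]-bx[(i+1)%4]),i) for i in range(4)])[:2]
    P=onz(c,T,[(bx[i]+bx[(i+1)%4])/2 for _,i in e],27); yaw=np.degrees(np.arctan2(*(P[1]-P[0])[[1,0]]))%180
    M=onz(c,T,[r[0]],27)[0]
    hm=np.zeros_like(b);cv2.drawContours(hm,[h],-1,255,-1);hm=cv2.erode(hm,np.ones((3,3)))
    pale=hm&cv2.inRange(hsv,(0,0,70),(180,75,255))
    print("blob",np.round(r[0]),np.round(r[1]),"M",M.round(1),"yaw",round(yaw,1),"ends",P.round(0)[:,:2].tolist())
    return pale,M,yaw,h
def limb(c,T,h,yaw,M,z=27,r=22):
    """cylinder axis position along n from tangent rays of the hull's two limbs"""
    n=np.array([np.sin(np.radians(yaw)),-np.cos(np.radians(yaw)),0]);o,d=rays(c,T,h.reshape(-1,2)); 
    th=np.arctan2(d@n,-d[:,2]); lo,hi=np.percentile(th,[6,94]); th=(th.min()+th.max())/2
    return o@n+np.tan(th)*(o[2]-z),n
E
python3 - <<'E'
from h import *
c,T=camT("wrist"); w=cv2.imread("pics/w2.png")[:,:,::-1].copy()
pale,M,yaw,h=wmeas(w,c,T,(325,182),48)
s,n=limb(c,T,h,yaw,M); print("axis s",s,"n",n)
ys,xs=np.nonzero(pale); print(xs.min(),xs.max(),len(xs))
col=[(y,w[y,325].tolist()) for y in range(158,206,2)]; print(col)
print(ang(c,T,[(325,v) for v in range(162,182,2)],M[0],M[1],90))
wmeas(w,c,T,(460,165),55)
print(readout.observe()["eef_pos"])
E
```

```text
blob [324. 184.] [43. 79.] M [ 505.6 -179.3   27. ] yaw 89.8 ends [[505.0, -216.0], [506.0, -143.0]]
axis s 506.28973811373646 n [ 0.99999211 -0.00397189  0.        ]
285 361 1103
[(158, [78, 79, 76]), (160, [61, 64, 66]), (162, [40, 47, 59]), (164, [38, 45, 58]), (166, [39, 46, 60]), (168, [66, 70, 77]), (170, [103, 104, 101]), (172, [107, 108, 103]), (174, [107, 107, 103]), (176, [107, 107, 103]), (178, [107, 107, 103]), (180, [88, 90, 91]), (182, [48, 56, 72]), (184, [41, 51, 68]), (186, [40, 50, 68]), (188, [39, 48, 66]), (190, [38, 47, 64]), (192, [37, 46, 63]), (194, [36, 44, 61]), (196, [35, 43, 60]), (198, [35, 43, 59]), (200, [34, 42, 56]), (202, [34, 41, 55]), (204, [33, 39, 52])]
[np.float64(75.8), np.float64(66.7), np.float64(59.4), np.float64(53.1), np.float64(47.5), np.float64(42.2), np.float64(37.2), np.float64(32.4), np.float64(27.8), np.float64(23.3)]
blob [462. 168.] [82. 45.] M [ 520.  -307.9   27. ] yaw 74.7 ends [[530.0, -270.0], [509.0, -347.0]]
[ 497.08955852 -180.19418114  156.18884872]
```

Emit:
{"fn": "carry_out", "kwargs": {
  "deltas": [1.6, 0, 4, 0, 0, 0, 0, 0, 4, 0, 0, 0, 0, 0, 1, 0, 0, 0, 0, 0, 0.4, 0, 0, 0, 0, 0, 0, 0, 0, 0]
}}

```text
time: 5.72
eef_pos: [513.7, -179.1, 62.9]
eef_rot: [1.0, -0.001, 0.001, -0.001]
contact_force: [0.3, 5.8, 10.6]
finger_gap: 0.3
```

Emit:
{"fn": "carry_out", "kwargs": {
  "deltas": [-0.4, 0, 0, 0, 0, 0, -0.7, 0, 0, 0, 0, 0, -0.8, 0, 0, 0, 0, 0, -0.7, 0, 0, 0, 0, 0, -0.4, 0, 0, 0, 0, 0]
}}

```text
time: 6.35
eef_pos: [483.1, -179.4, 62.6]
eef_rot: [1.0, -0.001, 0.001, -0.0]
contact_force: [0.0, 3.4, 7.4]
finger_gap: 0.4
```

Emit:
{"fn": "carry_out", "kwargs": {
  "deltas": [0, 0, 0, 0, 0, 0, 0, 0, -0.4, 0, 0, 0, 0, 0, -1, 0, 0, 0, 0, 0, -6, 0, 0, 0, 0, 0, -2, 0, 0, 0]
}}

```text
time: 6.98
eef_pos: [483.8, -180.7, 159.5]
eef_rot: [1.0, -0.001, 0.002, 0.001]
contact_force: [0.1, 0.0, 0.4]
finger_gap: -0.2
```

```bash
cat > st.py <<'E'
from h import *
import sys
# usage: st.py fn x y yawguess : stripe angle of cap near world x,y
fn,x,y=sys.argv[1],float(sys.argv[2]),float(sys.argv[3])
c,T,w=snap("wrist",fn); p=proj(c,T,[[x,y,27]])[0]; print("expect",p.round())
pale,M,yaw,h=wmeas(w,c,T,tuple(int(v) for v in p),int(sys.argv[4]) if len(sys.argv)>4 else 50)
s,n=limb(c,T,h,yaw,M); C=M+n*(s-M@n); print("C",C.round(1))
ys,xs=np.nonzero(pale)
if len(xs):
    e=np.array([np.cos(np.radians(yaw)),np.sin(np.radians(yaw)),0])
    A=np.array([a if not isinstance(a,tuple) else np.nan for a in ang(c,T,np.c_[xs,ys],C[0],C[1],yaw)],float)
    P=onz(c,T,np.c_[xs,ys],45); t=(P-C)@e; k=np.abs(t)<24; A=A[k]; print("n pale",k.sum(),"ang 3/50/97%",np.nanpercentile(A,[3,50,97]).round(1))
print(readout.observe()["eef_pos"].round(1), readout.observe()["time"])
E
python3 st.py w3 491 -180
```

```text
expect [323. 184.]
blob [324. 182.] [44. 78.] M [ 493.3 -180.5   27. ] yaw 89.7 ends [[493.0, -217.0], [493.0, -144.0]]
C [ 493.2 -180.5   27. ]
n pale 817 ang 3/50/97% [-16.    1.5  17.4]
[ 484.3 -180.9  161.1] 7.025
```

A reads 1.5° from upright, which is good. Now B: align the tool with its roll direction and roll +n in strokes.

Emit:
{"fn": "carry_out", "kwargs": {
  "deltas": [0.75, 4.1, 0, 0, 0, 0, 1, 4.1, 0, 0, 0, 0, 1, 4.2, 0, 0, 0, 0, 0, 0, 2, 0, 0, 7.7, 0, 0, 2, 0, 0, 7.6]
}}

```text
time: 7.65
eef_pos: [509.4, -304.6, 113.8]
eef_rot: [0.991, -0.137, -0.001, -0.0]
contact_force: [-0.5, -0.0, 0.6]
finger_gap: 0.2
```

Emit:
{"fn": "carry_out", "kwargs": {
  "deltas": [0, 0, 3, 0, 0, 0, 0, 0, 1.5, 0, 0, 0, 0, 0, 0.5, 0, 0, 0, 0, 0, 0.4, 0, 0, 0, 0, 0, 0, 0, 0, 0]
}}

```text
time: 8.28
eef_pos: [510.6, -304.5, 62.7]
eef_rot: [0.991, -0.134, 0.001, 0.001]
contact_force: [0.1, 0.1, 1.4]
finger_gap: -0.0
```

Emit:
{"fn": "carry_out", "kwargs": {
  "deltas": [0.5, 0, 0, 0, 0, 0, 0.8, 0, 0, 0, 0, 0, 0.9, 0, 0, 0, 0, 0, 0.9, 0, 0, 0, 0, 0, 0.5, 0, 0, 0, 0, 0]
}}

```text
time: 8.9
eef_pos: [546.1, -314.0, 62.9]
eef_rot: [0.991, -0.134, 0.001, 0.0]
contact_force: [0.4, 0.8, 5.1]
finger_gap: -0.1
```

Emit:
{"fn": "carry_out", "kwargs": {
  "deltas": [0, 0, 0, 0, 0, 0, 0, 0, -0.4, 0, 0, 0, 0, 0, -1, 0, 0, 0, 0, 0, -6, 0, 0, 0, 0, 0, -2, 0, 0, 0]
}}

```text
time: 9.52
eef_pos: [545.9, -314.6, 160.6]
eef_rot: [0.991, -0.134, 0.003, 0.002]
contact_force: [-0.3, -1.2, -0.4]
finger_gap: -0.2
```

```bash
python3 st.py w4 537 -312
```

```text
expect [324. 201.]
blob [318. 200.] [76. 42.] M [ 539.4 -306.6   27. ] yaw 74.4 ends [[549.0, -271.0], [530.0, -342.0]]
C [ 539.4 -306.6   27. ]
[ 546.3 -314.8  162. ] 9.575
```

Emit:
{"fn": "carry_out", "kwargs": {
  "deltas": [-1.75, -0.6, 4, 0, 0, 0, 0, 0, 4, 0, 0, 0, 0, 0, 1, 0, 0, 0, 0, 0, 0.5, 0, 0, 0, 0, 0, 0, 0, 0, 0]
}}

```text
time: 10.2
eef_pos: [530.6, -303.4, 62.3]
eef_rot: [0.991, -0.134, 0.001, 0.0]
contact_force: [0.1, 2.5, 3.2]
finger_gap: 0.1
```

Emit:
{"fn": "carry_out", "kwargs": {
  "deltas": [0.5, 0, 0, 0, 0, 0, 0.8, 0, 0, 0, 0, 0, 0.9, 0, 0, 0, 0, 0, 0.9, 0, 0, 0, 0, 0, 0.5, 0, 0, 0, 0, 0]
}}

```text
time: 10.82
eef_pos: [566.1, -312.8, 62.9]
eef_rot: [0.991, -0.134, 0.002, 0.0]
contact_force: [0.5, 4.4, 7.7]
finger_gap: 0.1
```

Emit:
{"fn": "carry_out", "kwargs": {
  "deltas": [0, 0, 0, 0, 0, 0, 0, 0, -0.5, 0, 0, 0, 0, 0, -0.5, 0, 0, 0, -1.8, 0, 0, 0, 0, 0, 0, 0, 0, 0, 0, 0]
}}

```text
time: 11.45
eef_pos: [546.1, -308.2, 70.5]
eef_rot: [0.991, -0.135, -0.0, 0.0]
contact_force: [-0.4, -0.3, 0.4]
finger_gap: 0.0
```

Emit:
{"fn": "carry_out", "kwargs": {
  "deltas": [0, 0, 0.5, 0, 0, 0, 0, 0, 0.5, 0, 0, 0, 0, 0, 0, 0, 0, 0]
}}

```text
time: 11.82
eef_pos: [548.0, -308.5, 62.0]
eef_rot: [0.991, -0.134, 0.002, 0.001]
contact_force: [-0.8, 1.2, 8.5]
finger_gap: 0.0
```

Emit:
{"fn": "carry_out", "kwargs": {
  "deltas": [0.5, 0, 0, 0, 0, 0, 0.8, 0, 0, 0, 0, 0, 0.9, 0, 0, 0, 0, 0, 0.9, 0, 0, 0, 0, 0, 0.5, 0, 0, 0, 0, 0]
}}

```text
time: 12.45
eef_pos: [583.5, -318.1, 62.9]
eef_rot: [0.991, -0.134, 0.002, 0.001]
contact_force: [-0.3, 1.5, 11.9]
finger_gap: -0.1
```

Emit:
{"fn": "carry_out", "kwargs": {
  "deltas": [0, 0, 0, 0, 0, 0, 0, 0, -0.5, 0, 0, 0, 0, 0, -1, 0, 0, 0, 0, 0, -6, 0, 0, 0, 0, 0, -2, 0, 0, 0]
}}

```text
time: 13.08
eef_pos: [582.6, -318.5, 160.3]
eef_rot: [0.991, -0.134, 0.003, 0.001]
contact_force: [0.5, -0.8, 0.2]
finger_gap: 0.1
```

```bash
python3 st.py w5 574 -316; python3 - <<'E'
from h import *
c,T,t=snap("top","t5"); c,T,s=snap("side","s5"); caps("top",t,TR); caps("side",s,SR)
w=cv2.imread("pics/w5.png")[:,:,::-1]
o=np.zeros((600,800,3),np.uint8)
o[:250,:400]=cv2.resize(w,(400,250))
o[:300,400:]=cv2.resize(s[150:225,290:390],(400,300),interpolation=cv2.INTER_CUBIC)
cv2.imwrite("pics/c5.png",o[:310,:,::-1])
E
```

```text
expect [324. 201.]
blob [324. 197.] [42. 77.] M [ 577.4 -317.2   27. ] yaw 74.4 ends [[567.0, -353.0], [587.0, -282.0]]
C [ 577.4 -317.2   27. ]
[ 583.  -318.6  161.8] 13.125
top [348. 200.] [12. 20.] [ 493.3 -179.1] yaw 89.5
top [394.2 170.1] [21.9  9.8] [ 584.4 -322.2] yaw 62.4
side [331.8 199. ] [12.8 18.9] [ 496.3 -192.7] yaw 87.7
side [333.5 164. ] [ 6.3 18.7] [ 587.6 -336.7] yaw 76.5
```

View pics/c5.png

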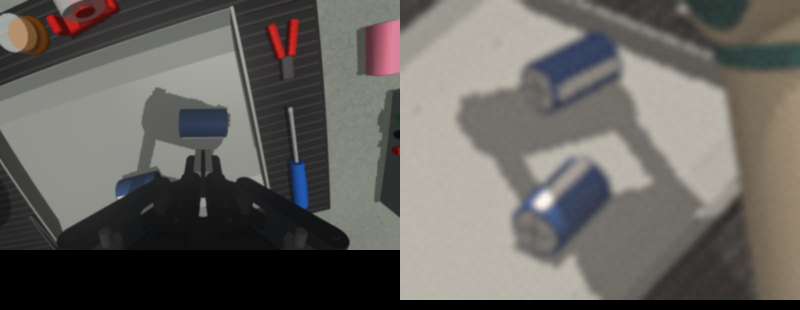

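The side view shows both stripes: A's on top and B's on the robot-side flank, at about side pixel (337,170). I'll compute B's angle from the side view.

```bash
python3 - <<'E'
from h import *
c,T=camT("side"); s=cv2.imread("pics/s5.png")[:,:,::-1]; hsv=cv2.cvtColor(s.copy(),cv2.COLOR_RGB2HSV)
for (x,y,yaw) in ((575.5,-317.2,74.4),(491.5,-180,89.7)):
    n=np.array([np.sin(np.radians(yaw)),-np.cos(np.radians(yaw)),0]); C=np.array([x,y,27])
    for e in (-12,0,12):
        pr=[]
        for a in range(-150,100,6):
            P=C+22*(np.sin(np.radians(a))*n+[0,0,np.cos(np.radians(a))])+e*np.array([np.cos(np.radians(yaw)),np.sin(np.radians(yaw)),0])
            u=proj(c,T,P)[0]; v=cv2.getRectSubPix(s[:,:,0].copy(),(1,1),tuple(map(float,u)))[0,0]; b=cv2.getRectSubPix(s[:,:,2].copy(),(1,1),tuple(map(float,u)))[0,0]; pr.append((a,int(v)-int(b)))
        print(x,e,[p for p in pr if p[1]>-30])
E
```

```text
575.5 -12 [(-150, 6), (-144, 6), (-138, 8), (-132, 8), (-126, 6), (-120, 6), (-114, 5), (-108, 4), (-102, 0), (-96, -4), (-90, -9), (-84, -10), (-78, -4), (-72, 4), (-66, 9), (-60, 11), (-54, 5), (-48, -6), (-42, -21), (30, -28), (36, -24), (42, -23), (48, -24), (54, -25), (60, -27)]
575.5 0 [(-150, 3), (-144, 5), (-138, 6), (-132, 6), (-126, 6), (-120, 6), (-114, 4), (-108, 2), (-102, 0), (-96, -4), (-90, -8), (-84, -11), (-78, -4), (-72, 3), (-66, 9), (-60, 9), (-54, 4), (-48, -4), (-42, -18), (30, -29), (36, -26), (42, -21), (48, -20), (54, -23), (60, -28)]
575.5 12 [(-150, 4), (-144, 7), (-138, 7), (-132, 8), (-126, 7), (-120, 6), (-114, 4), (-108, 1), (-102, -4), (-96, -7), (-90, -11), (-84, -9), (-78, -5), (-72, 3), (-66, 8), (-60, 10), (-54, 4), (-48, -5), (-42, -19), (30, -28), (36, -24), (42, -21), (48, -22), (54, -24), (60, -25), (66, -29)]
491.5 -12 [(-150, -1), (-144, 1), (-138, 4), (-132, 6), (-126, 8), (-120, 8), (-114, 6), (-108, 5), (-102, 4), (-96, 2), (-90, -1), (-84, -7), (-78, -15), (-72, -21), (-66, -24), (-60, -25), (-54, -25), (-48, -28), (-12, -21), (-6, -6), 
[... 250 characters left out ...]
, (-108, 5), (-102, 3), (-96, 1), (-90, -3), (-84, -9), (-78, -14), (-72, -20), (-66, -24), (-60, -26), (-54, -28), (-12, -21), (-6, -6), (0, 6), (6, 13), (12, 14), (18, 11), (24, 4), (30, -1), (36, -6), (42, -9), (48, -12), (54, -13), (60, -15), (66, -20), (72, -17), (78, -12), (84, -6), (90, 4), (96, 11)]
491.5 12 [(-150, -4), (-144, 1), (-138, 3), (-132, 3), (-126, 5), (-120, 6), (-114, 8), (-108, 6), (-102, 4), (-96, 1), (-90, -3), (-84, -8), (-78, -15), (-72, -19), (-66, -23), (-60, -26), (-54, -27), (-48, -27), (-42, -29), (-12, -21), (-6, -3), (0, 9), (6, 14), (12, 18), (18, 14), (24, 9), (30, -2), (36, -11), (42, -20), (48, -24), (54, -24), (60, -27), (66, -27), (72, -27), (96, -23)]
```

Emit:
{"fn": "carry_out", "kwargs": {
  "deltas": [-1.6, 0, 4, 0, 0, 0, 0, 0, 4, 0, 0, 0, 0, 0, 1, 0, 0, 0, 0, 0, 0.5, 0, 0, 0, 0, 0, 0, 0, 0, 0]
}}

```text
time: 13.85
eef_pos: [566.9, -312.9, 61.7]
eef_rot: [0.991, -0.134, 0.001, -0.0]
contact_force: [-0.6, 4.0, 6.2]
finger_gap: 0.1
```

Emit:
{"fn": "carry_out", "kwargs": {
  "deltas": [0.5, 0, 0, 0, 0, 0, 0.8, 0, 0, 0, 0, 0, 0.8, 0, 0, 0, 0, 0, 0.8, 0, 0, 0, 0, 0, 0.5, 0, 0, 0, 0, 0]
}}

```text
time: 14.48
eef_pos: [600.7, -321.9, 62.9]
eef_rot: [0.991, -0.134, 0.002, -0.0]
contact_force: [0.9, 4.7, 10.0]
finger_gap: 0.1
```

Emit:
{"fn": "carry_out", "kwargs": {
  "deltas": [0, 0, 0, 0, 0, 0, 0, 0, -0.5, 0, 0, 0, 0, 0, -1, 0, 0, 0, 0, 0, -6, 0, 0, 0, 0, 0, -2, 0, 0, 0]
}}

```text
time: 15.1
eef_pos: [599.9, -323.4, 160.7]
eef_rot: [0.991, -0.134, 0.003, 0.002]
contact_force: [-0.1, 0.1, 0.4]
finger_gap: -0.4
```

Emit:
{"fn": "carry_out", "kwargs": {
  "deltas": [0, 0, 0, 0, 0, 0, 0, 0, 0, 0, 0, 0]
}}

```text
time: 15.35
eef_pos: [598.0, -322.1, 152.9]
eef_rot: [0.991, -0.134, -0.002, -0.001]
contact_force: [-0.4, -0.1, 1.0]
finger_gap: 0.1
```

```bash
python3 st.py w6 592 -322
```

```text
expect [326. 199.]
blob [326. 191.] [38. 79.] M [ 599.3 -323.2   27. ] yaw 74.5 ends [[590.0, -358.0], [609.0, -288.0]]
C [ 599.3 -323.2   27. ]
n pale 352 ang 3/50/97% [-28.3 -18.8 -10.6]
[ 597.9 -322.   152.5] 15.4
```

```bash
cat > prof.py <<'E'
from h import *
import sys
fn,x,y,yaw=sys.argv[1],*map(float,sys.argv[2:5])
c,T=camT("wrist"); w=cv2.imread("pics/%s.png"%fn)[:,:,::-1]
n=np.array([np.sin(np.radians(yaw)),-np.cos(np.radians(yaw)),0])
for s in range(-50,40,2):
    u=proj(c,T,np.array([x,y,27])+s*n)[0]; p=cv2.getRectSubPix(w.copy(),(1,1),tuple(map(float,u)))[0,0]; print(s,u.round().astype(int),p,end="; ")
E
python3 prof.py w6 594 -322 74.4
```

```text
-50 [326 245] [37 37 36]; -48 [326 243] [37 38 38]; -46 [326 241] [38 39 38]; -44 [326 239] [62 63 61]; -42 [326 237] [89 91 88]; -40 [326 235] [93 94 91]; -38 [326 234] [92 93 90]; -36 [326 232] [92 93 90]; -34 [326 230] [93 94 91]; -32 [326 228] [93 94 91]; -30 [326 226] [93 94 91]; -28 [326 224] [93 94 92]; -26 [326 222] [93 94 91]; -24 [326 220] [92 94 91]; -22 [326 218] [84 87 85]; -20 [326 216] [56 62 70]; -18 [326 214] [75 79 86]; -16 [326 213] [118 119 116]; -14 [326 211] [124 124 120]; -12 [326 209] [124 125 121]; -10 [326 207] [123 124 120]; -8 [326 205] [108 109 109]; -6 [326 203] [61 69 85]; -4 [326 201] [47 59 82]; -2 [326 199] [49 61 84]; 0 [326 197] [50 63 86]; 2 [326 194] [52 64 88]; 4 [326 192] [52 65 88]; 6 [326 190] [51 63 87]; 8 [326 188] [50 62 85]; 10 [326 186] [49 60 82]; 12 [326 184] [48 60 81]; 14 [326 182] [48 59 80]; 16 [326 180] [48 57 78]; 18 [326 178] [47 57 76]; 20 [326 176] [46 55 74]; 22 [326 174] [46 55 70]; 24 [326 171] [53 58 70]; 26 [326 169] [85 87 87]; 28 [326 167] [96 98 94]; 30 [326 165] [96 98 94]; 32 [326 163] [100 102  98]; 34 [326 160] [136 137 131]; 36 [326 158] [159 162 154]; 38 [326 156] [162 163 156];
```

```bash
python3 - <<'E'
from h import *
c,T=camT("wrist"); print(ang(c,T,[(326,214),(326,204.5)],596,-322.5,74.4),ang(c,T,[(326,217.5),(326,170.5)],596,-322.5,74.4))
E
```

```text
[np.float64(-33.7), np.float64(-5.2)] [np.float64(-53.7), ('miss', np.float64(103.2253229670341))]
```

Emit:
{"fn": "carry_out", "kwargs": {
  "deltas": [-0.8, 0, 4, 0, 0, 0, 0, 0, 4, 0, 0, 0, 0, 0, 1, 0, 0, 0, 0, 0, 0.4, 0, 0, 0, 0, 0, 0, 0, 0, 0]
}}

```text
time: 16.02
eef_pos: [592.1, -319.8, 62.9]
eef_rot: [0.991, -0.134, 0.001, -0.0]
contact_force: [1.2, 3.7, 8.2]
finger_gap: -0.0
```

Emit:
{"fn": "carry_out", "kwargs": {
  "deltas": [0.3, 0, 0, 0, 0, 0, 0.4, 0, 0, 0, 0, 0, 0.5, 0, 0, 0, 0, 0, 0.35, 0, 0, 0, 0, 0, 0, 0, 0, 0, 0, 0]
}}

```text
time: 16.65
eef_pos: [607.2, -323.9, 62.9]
eef_rot: [0.991, -0.134, 0.001, -0.0]
contact_force: [1.0, 3.1, 7.1]
finger_gap: -0.4
```

Emit:
{"fn": "carry_out", "kwargs": {
  "deltas": [0, 0, 0, 0, 0, 0, 0, 0, -0.4, 0, 0, 0, 0, 0, -1, 0, 0, 0, 0, 0, -6, 0, 0, 0, 0, 0, -2, 0, 0, 0]
}}

```text
time: 17.27
eef_pos: [607.1, -325.3, 160.7]
eef_rot: [0.991, -0.134, 0.003, 0.002]
contact_force: [0.3, -0.1, 0.5]
finger_gap: 0.0
```

Emit:
{"fn": "carry_out", "kwargs": {
  "deltas": [0, 0, 0, 0, 0, 0, 0, 0, 0, 0, 0, 0, 0, 0, 0, 0, 0, 0]
}}

```text
time: 17.65
eef_pos: [605.2, -324.0, 152.7]
eef_rot: [0.991, -0.134, -0.002, -0.001]
contact_force: [0.4, -0.1, -1.2]
finger_gap: -0.2
```

```bash
python3 st.py w7 603 -323
```

```text
expect [324. 195.]
blob [326. 191.] [44. 79.] M [ 606.6 -325.1   27. ] yaw 74.5 ends [[597.0, -360.0], [616.0, -290.0]]
C [ 606.6 -325.1   27. ]
n pale 846 ang 3/50/97% [-13.2   3.9  19.6]
[ 605.4 -324.1  153.2] 17.7
```

```bash
python3 prof.py w7 604 -324 74.4 | tr ';' '\n' | sed -n 10,42p; python3 - <<'E'
from h import *
c,T=camT("wrist"); print(T[:3,3])
E
```

```text
-32 [325 226] [95 96 93]
 -30 [325 224] [94 96 92]
 -28 [325 222] [95 97 93]
 -26 [325 220] [94 96 92]
 -24 [325 218] [94 96 92]
 -22 [325 216] [85 87 86]
 -20 [325 214] [54 60 69]
 -18 [325 212] [43 52 68]
 -16 [325 210] [44 54 72]
 -14 [325 208] [45 55 75]
 -12 [325 206] [48 58 78]
 -10 [325 204] [74 80 93]
 -8 [325 202] [127 128 127]
 -6 [325 200] [138 138 133]
 -4 [325 198] [139 139 134]
 -2 [325 196] [140 140 135]
 0 [325 194] [140 140 135]
 2 [325 192] [133 134 131]
 4 [325 190] [81 88 99]
 6 [325 188] [53 65 88]
 8 [325 186] [52 64 86]
 10 [325 184] [51 63 84]
 12 [325 182] [50 61 82]
 14 [325 179] [49 59 80]
 16 [325 177] [49 59 78]
 18 [325 175] [50 58 77]
 20 [325 173] [48 57 74]
 22 [325 171] [48 55 72]
 24 [325 169] [60 65 74]
 26 [325 167] [93 95 92]
 28 [325 164] [98 99 95]
 30 [325 162] [ 99 101  97]
 32 [325 160] [130 132 127]
[ 683.09310934 -345.28395891  281.50496753]
```

B's stripe reads about 3.5°, which is good enough. Next: turn the tool so the jaws straddle B, and re-measure the centre from the new viewpoint.

Emit:
{"fn": "carry_out", "kwargs": {
  "deltas": [0, 0, 0, 0, 0, -10, 0, 0, 0, 0, 0, -10, 0, 0, 0, 0, 0, -10, 0, 0, 0, 0, 0, -10, 0, 0, 0, 0, 0, -10],
  "fingers": 0.4
}}

```text
time: 18.32
eef_pos: [605.7, -324.2, 154.2]
eef_rot: [0.954, 0.3, -0.001, -0.001]
contact_force: [0.8, 0.3, -0.1]
finger_gap: 60.0
```

Emit:
{"fn": "carry_out", "kwargs": {
  "deltas": [0, 0, 0, 0, 0, -10, 0, 0, 0, 0, 0, -10, 0, 0, 0, 0, 0, -10, 0, 0, 0, 0, 0, -9.8, 0, 0, 0, 0, 0, 0]
}}

```text
time: 18.95
eef_pos: [605.7, -324.3, 154.3]
eef_rot: [0.797, 0.604, -0.0, -0.001]
contact_force: [0.2, 0.2, 0.5]
finger_gap: 59.6
```

Emit:
{"fn": "carry_out", "kwargs": {
  "deltas": [0, 0, 0, 0, 0, 0, 0, 0, 0, 0, 0, 0]
}}

```text
time: 19.2
eef_pos: [605.9, -324.4, 155.1]
eef_rot: [0.797, 0.604, -0.0, -0.0]
contact_force: [0.9, -0.1, 0.2]
finger_gap: 59.8
```

```bash
python3 st.py w8 605 -324; python3 - <<'E'
from h import *
print(readout.observe()["finger_gap"],R.from_quat(readout.observe()["eef_rot"]).as_matrix().round(3).tolist())
c,T,t=snap("top","t8"); c,T,s=snap("side","s8"); caps("top",t,TR); caps("side",s,SR)
E
```

```text
expect [324. 192.]
blob [326. 196.] [77. 46.] M [ 605.9 -328.2   27. ] yaw 75.5 ends [[615.0, -293.0], [596.0, -367.0]]
C [ 605.7 -328.2   27. ]
n pale 761 ang 3/50/97% [-12.2   3.6  19.5]
[ 606.  -324.4  155.2] 19.25
59.93988092516176 [[0.271, 0.963, -0.0], [0.963, -0.271, 0.0], [-0.0, -0.0, -1.0]]
top [346. 200.] [12. 16.] [ 493.3 -173.1] yaw 89.5
side [331.5 199. ] [13.4 19.1] [ 496.9 -192. ] yaw 91.2
side [329.6 163.2] [ 8.  17.9] [ 600.2 -332.8] yaw 74.6
```

View pics/w8.png

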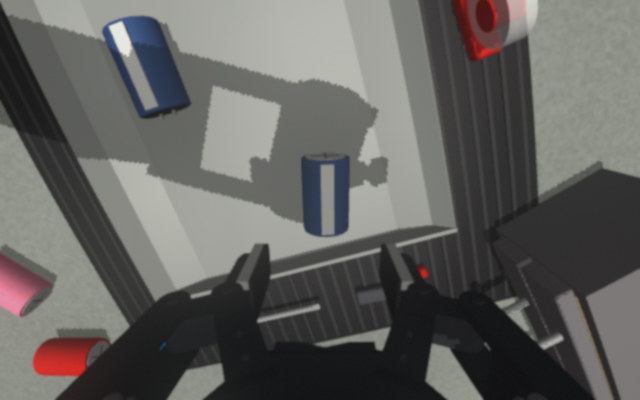

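The wrist view shows B directly below with its stripe centred at about (327,200), and A at the upper left with its stripe up. Descending to grip B.

Emit:
{"fn": "carry_out", "kwargs": {
  "deltas": [-0.15, 0, 4, 0, 0, 0, 0, 0, 4, 0, 0, 0, 0, 0, 3, 0, 0, 0, 0, 0, 1.5, 0, 0, 0, 0, 0, 0.5, 0, 0, 0]
}}

```text
time: 19.98
eef_pos: [605.5, -325.8, 24.9]
eef_rot: [0.797, 0.604, -0.0, -0.0]
contact_force: [0.8, -0.1, -0.2]
finger_gap: 60.2
```

Emit:
{"fn": "carry_out", "kwargs": {
  "deltas": [0, 0, 0, 0, 0, 0, 0, 0, 0, 0, 0, 0, 0, 0, 0, 0, 0, 0],
  "fingers": -1,
  "squeeze": 30
}}

```text
time: 20.35
eef_pos: [606.1, -326.2, 26.6]
eef_rot: [0.797, 0.604, 0.0, 0.001]
contact_force: [-0.7, -0.2, 1.7]
finger_gap: 42.7
```

Emit:
{"fn": "carry_out", "kwargs": {
  "deltas": [0, 0, 0, 0, 0, 0, 0, 0, 0, 0, 0, 0]
}}

```text
time: 20.6
eef_pos: [606.1, -326.2, 26.5]
eef_rot: [0.797, 0.604, 0.0, 0.001]
contact_force: [-0.7, 0.2, 5.6]
finger_gap: 42.9
```

Emit:
{"fn": "carry_out", "kwargs": {
  "deltas": [0, 0, -0.5, 0, 0, 0, 0, 0, -3, 0, 0, 0, 0, 0, -5, 0, 0, 0, 0, 0, -5, 0, 0, 0, 0, 0, -4, 0, 0, 0]
}}

```text
time: 21.22
eef_pos: [605.5, -325.8, 202.3]
eef_rot: [0.797, 0.604, 0.0, 0.0]
contact_force: [-0.3, 0.2, -1.1]
finger_gap: 43.0
```

Emit:
{"fn": "carry_out", "kwargs": {
  "deltas": [3.85, -1.59, 0, 0, 0, 0, 3.85, -1.59, 0, 0, 0, 0, 3.85, -1.59, 0, 0, 0, 0, 3.85, -1.59, 0, 0, 0, 0, 3.85, -1.59, 0, 0, 0, 0]
}}

```text
time: 21.85
eef_pos: [580.2, -117.6, 199.7]
eef_rot: [0.797, 0.604, -0.0, -0.001]
contact_force: [-0.2, 0.5, -1.3]
finger_gap: 42.8
```

Emit:
{"fn": "carry_out", "kwargs": {
  "deltas": [3.85, -1.59, 0, 0, 0, 0, 3.85, -1.59, 0, 0, 0, 0, 3.85, -1.59, 0, 0, 0, 0, 3.85, -1.59, 0, 0, 0, 0, 3.85, -1.59, 0, 0, 0, 0]
}}

```text
time: 22.48
eef_pos: [555.6, 89.0, 199.7]
eef_rot: [0.797, 0.604, -0.001, -0.0]
contact_force: [0.4, 0.1, -2.6]
finger_gap: 43.4
```

Emit:
{"fn": "carry_out", "kwargs": {
  "deltas": [0, 0, 0, 0, 0, -9.7, 0, 0, 0, 0, 0, -9.7, 0, 0, 0, 0, 0, -9.7, 0, 0, 0, 0, 0, -9.7, 0, 0, 0, 0, 0, -9.8]
}}

```text
time: 23.1
eef_pos: [555.8, 87.7, 199.6]
eef_rot: [0.475, 0.88, -0.0, -0.001]
contact_force: [0.1, 0.7, -1.1]
finger_gap: 42.9
```

Emit:
{"fn": "carry_out", "kwargs": {
  "deltas": [0, 0, 0, 0, 0, 0, 0, 0, 0, 0, 0, 0, 0, 0, 0, 0, 0, 0]
}}

```text
time: 23.48
eef_pos: [556.2, 87.8, 200.2]
eef_rot: [0.478, 0.878, -0.0, -0.0]
contact_force: [-0.2, 0.2, -1.4]
finger_gap: 43.3
```

```bash
python3 - <<'E'
from h import *
s=readout.observe();print(s["time"],s["eef_pos"],R.from_quat(s["eef_rot"]).as_matrix().round(4).tolist(),s["finger_gap"])
snap("wrist","w9"); snap("top","t9"); snap("side","s9")
E
```

```text
23.475 [556.15555236  87.75907875 200.1555101 ] [[-0.5426, 0.84, -0.0003], [0.84, 0.5426, -0.0001], [0.0, -0.0003, -1.0]] 43.31237540284887
```

View pics/w9.png

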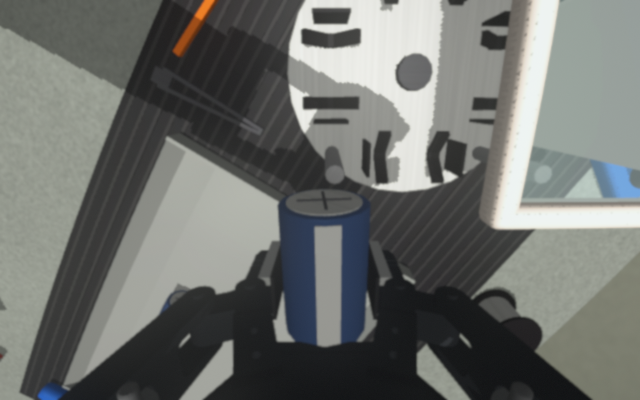

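The wrist view shows the hub at (414,72) and the empty loading cradle with V-blocks at about (331,37) and (331,103). Post A is at (334,170), and the held capacitor's stripe is up. I'll measure these.

```bash
python3 - <<'E'
from h import *
c,T=camT("wrist"); w=cv2.imread("pics/w9.png"); g=cv2.cvtColor(w,cv2.COLOR_BGR2GRAY)
m=(g<75).astype(np.uint8)*255; k=np.zeros_like(m); k[0:135,296:500]=m[0:135,296:500]
for q in cv2.findContours(k,cv2.RETR_EXTERNAL,cv2.CHAIN_APPROX_NONE)[0]:
    if cv2.contourArea(q)<25: continue
    x,y,ww,hh=cv2.boundingRect(q); r=cv2.minAreaRect(q); print("bb",x,y,ww,hh,"rect",np.round(r[0],1),np.round(r[1],1),round(r[2],1),"z69",onz(c,T,[r[0]],69)[0].round(1)[:2],"z79",onz(c,T,[r[0]],79)[0].round(1)[:2])
h=(g<115)&(g>85); k=np.zeros_like(m); k[50:95,390:435]=(g[50:95,390:435]<100)*255
M=cv2.moments(k,True); u=(M["m10"]/M["m00"],M["m01"]/M["m00"]); print("hub",u,onz(c,T,[u],56)[0],onz(c,T,[u],60)[0])
# disc rim on the left and bottom at z 44
ed=[]
for th in np.arange(95,230,5):
    pass
E
python3 - <<'E'
from h import *
# hub in top & side -> two-view triangulation
P=[]
for n,fn,(x0,y0,x1,y1) in (("top","t9",(205,168,228,190)),("side","s9",(203,258,230,284)),):
    c,T=camT(n); g=cv2.cvtColor(cv2.imread("pics/%s.png"%fn),cv2.COLOR_BGR2GRAY)[y0:y1,x0:x1]; k=(g<125).astype(np.uint8)
    nl,l,st,ct=cv2.connectedComponentsWithStats(k); 
    for i in range(1,nl):
        if st[i,4]>15: u=(ct[i][0]+x0,ct[i][1]+y0); print(n,st[i],u,onz(c,T,[u],58)[0].round(1))
E
```

```text
bb 470 120 24 4 rect [481.5 121.5] [ 3. 23.] 90.0 z69 [637.9 218.3] z79 [633.1 215.9]
bb 314 119 34 4 rect [330.5 120.5] [ 3. 33.] 90.0 z69 [525.1 145.4] z79 [524.6 145.8]
bb 473 98 24 12 rect [484.5 103.5] [11. 23.] 90.0 z69 [629.8 231.4] z79 [625.3 228.5]
bb 304 98 54 11 rect [330.5 103. ] [10. 53.] 90.0 z69 [517.  157.7] z79 [516.8 157.6]
bb 481 31 19 18 rect [490.   39.5] [17. 18.] 90.0 z69 [599.5 272.5] z79 [596.1 268. ]
bb 332 30 27 17 rect [345.5  38. ] [12.4 27.7] 78.7 z69 [499.4 207. ] z79 [499.9 205. ]
bb 303 30 26 17 rect [315.4  37.9] [27.1 13.2] 9.5 z69 [478.8 193.8] z79 [480.  192.3]
bb 482 15 18 11 rect [490.5  20. ] [10. 17.] 90.0 z69 [590.1 283.8] z79 [587.1 278.8]
bb 314 10 35 13 rect [331.  16.] [12. 34.] 90.0 z69 [480.6 214.1] z79 [481.8 211.8]
bb 449 0 17 5 rect [457.   2.] [ 4. 16.] 90.0 z69 [558.9 278.2] z79 [557.1 273.5]
hub (400.25, 76.57894736842105) [556.73908336 210.42005764  56.        ] [556.08926141 209.61748268  60.        ]
top [  0   0  23  22 265] (np.float64(211.6188679245283), np.float64(177.18867924528303)) [562.2 230.3  58. ]
side [ 8  8 11 10 88] (np.float64(215.8068181818182), np.float64(270.4431818181818)) [559.8 225.7  58. ]
```

```bash
python3 - <<'E'
from h import *
c,T=camT("wrist"); s=readout.observe()
print(onz(c,T,[(414,71.5)],58)[0]); a=onz(c,T,[(330.7,120.5),(330.7,11.5)],79);print(a, a.mean(0))
b=onz(c,T,[(331,98),(331,103.5),(331,109)],69);print(b)
L=a.mean(0); Rm=R.from_quat(s["eef_rot"]).as_matrix(); d=Rm.T@(L-s["eef_pos"]);print("tool delta to load",d)
# held cap end far: hull
w=cv2.imread("pics/w9.png")[:,:,::-1].copy(); hsv=cv2.cvtColor(w,cv2.COLOR_RGB2HSV);b=cv2.inRange(hsv,(100,70,15),(130,255,255));b[:185]=0;b[350:]=0;b[:,:270]=0;b[:,375:]=0
ys,xs=np.nonzero(b);print(xs.min(),xs.max(),ys.min(),ys.max())
# end face centre (324,202): at held centre height
z=s["eef_pos"][2]+0.5; e=onz(c,T,[(323.5,202)],z)[0]; print("face centre in tool", Rm.T@(e-s["eef_pos"]))
E
```

```text
[564.01211983 220.0546771   58.        ]
[[524.72349818 145.87726563  79.        ]
 [479.94630249 214.30354997  79.        ]] [502.33490034 180.0904078   79.        ]
[[515.10724502 161.39264371  69.        ]
 [517.59309772 157.59846689  69.        ]
 [520.1039127  153.76653444  69.        ]]
tool delta to load [106.79801756   4.93864678 121.24652223]
280 369 197 345
face centre in tool [35.80023028 -0.49576959 -0.50233625]
```

Emit:
{"fn": "carry_out", "kwargs": {
  "deltas": [5, 0.2, 0, 0, 0, 0, 5, 0.25, 0, 0, 0, 0, 0.6, 0, 0, 0, 0, 0, 0, 0, 4, 0, 0, 0, 0, 0, 4, 0, 0, 0]
}}

```text
time: 24.25
eef_pos: [502.9, 178.8, 119.8]
eef_rot: [0.478, 0.879, 0.0, 0.001]
contact_force: [-0.3, 0.6, -1.7]
finger_gap: 42.9
```

Emit:
{"fn": "carry_out", "kwargs": {
  "deltas": [0, 0, 2, 0, 0, 0, 0, 0, 1, 0, 0, 0, 0, 0, 0.5, 0, 0, 0, 0, 0, 0, 0, 0, 0]
}}

```text
time: 24.75
eef_pos: [502.8, 179.1, 85.8]
eef_rot: [0.478, 0.879, 0.0, 0.0]
contact_force: [-0.2, -0.3, -1.6]
finger_gap: 42.9
```

Emit:
{"fn": "carry_out", "kwargs": {
  "deltas": [0, 0, 0.3, 0, 0, 0, 0, 0, 0.2, 0, 0, 0, 0, 0, 0, 0, 0, 0]
}}

```text
time: 25.12
eef_pos: [502.3, 179.1, 80.2]
eef_rot: [0.477, 0.879, -0.0, 0.0]
contact_force: [-0.4, -0.2, -1.7]
finger_gap: 42.9
```

Emit:
{"fn": "carry_out", "kwargs": {
  "deltas": [0, 0, 0.1, 0, 0, 0, 0, 0, 0.1, 0, 0, 0, 0, 0, 0, 0, 0, 0]
}}

```text
time: 25.5
eef_pos: [502.8, 179.3, 78.8]
eef_rot: [0.477, 0.879, 0.001, 0.001]
contact_force: [1.6, 0.1, 1.5]
finger_gap: 43.1
```

Emit:
{"fn": "carry_out", "kwargs": {
  "deltas": [0, 0, 0, 0, 0, 0, 0, 0, 0, 0, 0, 0, 0, 0, 0, 0, 0, 0],
  "fingers": 0.3
}}

```text
time: 25.88
eef_pos: [502.2, 179.1, 78.1]
eef_rot: [0.477, 0.879, -0.0, -0.0]
contact_force: [0.7, -0.0, 0.1]
finger_gap: 55.3
```

Emit:
{"fn": "carry_out", "kwargs": {
  "deltas": [0, 0, -1, 0, 0, 0, 0, 0, -3, 0, 0, 0, 0, 0, -4, 0, 0, 0, 0, 0, -4, 0, 0, 0, -5, 0, 0, 0, 0, 0]
}}

```text
time: 26.5
eef_pos: [530.7, 139.0, 203.8]
eef_rot: [0.475, 0.88, 0.003, 0.003]
contact_force: [-0.3, -0.3, -1.2]
finger_gap: 55.7
```

Emit:
{"fn": "carry_out", "kwargs": {
  "deltas": [-5, 0, 0, 0, 0, 0, 0, 0, 0, 0, 0, 0, 0, 0, 0, 0, 0, 0],
  "fingers": -1
}}

```text
time: 26.88
eef_pos: [556.6, 95.4, 198.6]
eef_rot: [0.478, 0.879, 0.0, -0.0]
contact_force: [-0.3, 0.8, 0.2]
finger_gap: 1.1
```

```bash
python3 - <<'E'
from h import *
s=readout.observe();print(s["time"],s["eef_pos"],s["finger_gap"])
snap("wrist","w10")
E
```

```text
26.875 [556.62419341  95.44110856 198.64269919] 1.1416743181486582
```

View pics/w10.png

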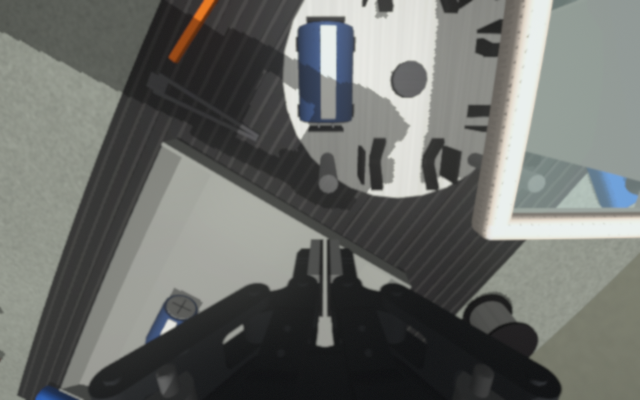

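B is seated stripe-up: cylinder centre at u≈327, stripe at u≈329. Next I'll grip the near post at about (328,175) and turn the table clockwise.

```bash
python3 - <<'E'
from h import *
c,T=camT("wrist"); print(onz(c,T,[(328,183)],137)[0],onz(c,T,[(328,174)],137)[0],onz(c,T,[(409,78.5)],58)[0]); print(proj(c,T,[[542.7,118.7,137],[542.7,118.7,120],[542.7,118.7,44]]))
g=cv2.cvtColor(cv2.imread("pics/w10.png"),cv2.COLOR_BGR2GRAY); print(g[184,310:348].tolist()); print(g[150:210,328].tolist())
E
```

```text
[543.27368697 120.4694929  137.        ] [539.80332669 125.78022237 137.        ] [563.61720561 220.86640617  58.        ]
[[325.89411247 184.64410367]
 [325.80146622 178.37993671]
 [325.51504206 159.04141265]]
[43, 43, 44, 44, 48, 49, 51, 54, 68, 89, 101, 104, 106, 107, 106, 106, 105, 106, 107, 106, 108, 107, 108, 109, 110, 109, 104, 90, 67, 50, 46, 48, 55, 66, 80, 97, 113, 125]
[133, 127, 111, 92, 79, 76, 76, 75, 76, 75, 74, 74, 74, 74, 74, 73, 73, 74, 74, 72, 73, 73, 73, 77, 88, 103, 111, 112, 112, 110, 109, 108, 107, 107, 107, 106, 106, 105, 105, 105, 104, 101, 90, 70, 52, 44, 44, 43, 43, 43, 43, 43, 43, 43, 44, 42, 42, 45, 49, 56]
```

Emit:
{"fn": "carry_out", "kwargs": {
  "deltas": [0, 0, 0, 0, 0, 9, 0, 0, 0, 0, 0, 9, 0, 0, 0, 0, 0, 9, 0, 0, 0, 0, 0, 9, 0, 0, 0, 0, 0, 9],
  "fingers": 0
}}

```text
time: 27.55
eef_pos: [556.3, 96.5, 198.6]
eef_rot: [0.778, 0.628, 0.0, 0.0]
contact_force: [-0.6, -0.5, 0.5]
finger_gap: 42.8
```

Emit:
{"fn": "carry_out", "kwargs": {
  "deltas": [2.05, -1.85, 0, 0, 0, 0, 0, 0, 3, 0, 0, 0, 0, 0, 3, 0, 0, 0, 0, 0, 1.4, 0, 0, 0, 0, 0, 0, 0, 0, 0]
}}

```text
time: 28.18
eef_pos: [542.4, 119.6, 123.8]
eef_rot: [0.777, 0.629, -0.001, -0.0]
contact_force: [-0.2, -0.2, 0.7]
finger_gap: 43.1
```

Emit:
{"fn": "carry_out", "kwargs": {
  "deltas": [0, 0, 0, 0, 0, 0, 0, 0, 0, 0, 0, 0, 0, 0, 0, 0, 0, 0, 0, 0, 0, 0, 0, 0],
  "fingers": -1,
  "squeeze": 20
}}

```text
time: 28.68
eef_pos: [543.7, 119.3, 125.9]
eef_rot: [0.777, 0.629, 0.001, 0.001]
contact_force: [0.2, -0.1, 6.3]
finger_gap: 13.2
```

Emit:
{"fn": "carry_out", "kwargs": {
  "deltas": [0.025, -0.7, 0, 0, 0, 4, 0.057, -1.09, 0, 0, 0, 6, 0.057, -1.09, 0, 0, 0, 6, 0.057, -1.09, 0, 0, 0, 6, 0.057, -1.09, 0, 0, 0, 6]
}}

```text
time: 29.3
eef_pos: [498.6, 141.2, 125.9]
eef_rot: [0.907, 0.421, 0.002, 0.001]
contact_force: [2.6, -0.1, 5.9]
finger_gap: 13.6
```

Emit:
{"fn": "carry_out", "kwargs": {
  "deltas": [0.057, -1.09, 0, 0, 0, 6, 0.057, -1.09, 0, 0, 0, 6, 0.057, -1.09, 0, 0, 0, 6, 0.057, -1.09, 0, 0, 0, 6, 0.057, -1.09, 0, 0, 0, 6]
}}

```text
time: 29.92
eef_pos: [467.5, 185.9, 125.8]
eef_rot: [0.985, 0.172, 0.001, -0.0]
contact_force: [0.5, 1.2, 4.3]
finger_gap: 13.3
```

Emit:
{"fn": "carry_out", "kwargs": {
  "deltas": [0.057, -1.09, 0, 0, 0, 6, 0.057, -1.09, 0, 0, 0, 6, 0.057, -1.09, 0, 0, 0, 6, 0.057, -1.09, 0, 0, 0, 6, 0, 0, 0, 0, 0, 0]
}}

```text
time: 30.55
eef_pos: [461.7, 229.2, 125.9]
eef_rot: [0.999, -0.035, 0.001, -0.001]
contact_force: [-0.8, 0.1, 7.3]
finger_gap: 13.1
```

Emit:
{"fn": "carry_out", "kwargs": {
  "deltas": [0.04, -0.9, 0, 0, 0, 5, 0.02, -0.55, 0, 0, 0, 3, 0, 0, 0, 0, 0, 0, 0, 0, 0, 0, 0, 0]
}}

```text
time: 31.05
eef_pos: [463.7, 243.0, 125.8]
eef_rot: [0.995, -0.104, 0.001, -0.001]
contact_force: [-1.8, -0.2, 8.0]
finger_gap: 13.0
```

Emit:
{"fn": "carry_out", "kwargs": {
  "deltas": [0, 0, 0, 0, 0, 0, 0, 0, 0, 0, 0, 0, 0, 0, 0, 0, 0, 0, 0, 0, -3, 0, 0, 0, 0, 0, -5, 0, 0, 0],
  "fingers": 0
}}

```text
time: 31.68
eef_pos: [462.0, 242.3, 203.0]
eef_rot: [0.994, -0.105, -0.002, 0.001]
contact_force: [0.5, -0.6, -0.0]
finger_gap: 42.7
```

```bash
python3 - <<'E'
from h import *
s=readout.observe();print(s["time"],s["eef_pos"],s["finger_gap"])
c,T,w=snap("wrist","w11"); a=snap("top","t11")[2]; b=snap("side","s11")[2]
caps("top",a,TR); caps("side",b,SR)
o=np.zeros((500,800,3),np.uint8); o[:250,:400]=cv2.resize(w,(400,250)); o[:300,400:]=cv2.resize(b[200:320,120:280],(400,300),interpolation=cv2.INTER_CUBIC)
o[250:500,:250]=cv2.resize(a[105:225,135:255],(250,250),interpolation=cv2.INTER_CUBIC); o[310:500,400:650]=cv2.resize(a[150:226,310:410],(250,190),interpolation=cv2.INTER_CUBIC)
cv2.imwrite("pics/c11.png",o[:,:,::-1])
E
```

```text
31.675 [462.00398398 242.26870409 203.02412091] 42.684610513039644
top [334.5 198.5] [11. 21.] [ 498.2 -138.1] yaw 89.5
side [324. 207.] [ 8.5 18.4] [ 494.8 -150.2] yaw 91.2
```

View pics/c11.png

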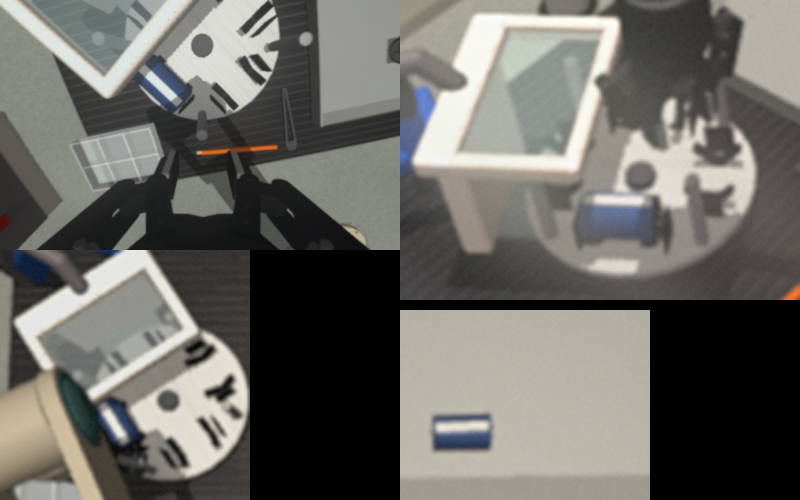

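The composite shows the table clicked round a quarter turn clockwise, B seated stripe-up and an empty cradle at the loading side. Capacitor A has been knocked about 40 mm toward +y and its stripe is still near the top, so I'll go and re-measure it.

Emit:
{"fn": "carry_out", "kwargs": {
  "deltas": [1.44, 4.6, 0, 0, 0, 0, 1.44, 4.6, 0, 0, 0, 0, 1.44, 4.6, 0, 0, 0, 0, 1.44, 4.6, 0, 0, 0, 0, 1.44, 4.6, 0, 0, 0, 0]
}}

```text
time: 32.45
eef_pos: [484.9, 1.3, 202.8]
eef_rot: [0.994, -0.105, -0.001, 0.0]
contact_force: [-0.1, 0.4, 0.9]
finger_gap: 42.6
```

Emit:
{"fn": "carry_out", "kwargs": {
  "deltas": [1.44, 4.6, 0, 0, 0, 0, 1.44, 4.6, 0, 0, 0, 0, 1.44, 4.6, 0, 0, 0, 0, 0, 0, 1, 0, 0, -10.2, 0, 0, 1, 0, 0, -10.2]
}}

```text
time: 33.08
eef_pos: [498.3, -141.7, 182.3]
eef_rot: [0.997, 0.075, -0.001, -0.001]
contact_force: [0.4, -0.0, 0.3]
finger_gap: 42.7
```

Emit:
{"fn": "carry_out", "kwargs": {
  "deltas": [0, 0, 0.5, 0, 0, -10.2, 0, 0, 0.5, 0, 0, -10.2, 0, 0, 0.5, 0, 0, -10.2, 0, 0, 0.5, 0, 0, -10.2, 0, 0, 0.5, 0, 0, -10.2]
}}

```text
time: 33.7
eef_pos: [498.2, -141.0, 157.4]
eef_rot: [0.867, 0.498, -0.001, -0.001]
contact_force: [0.4, 0.1, 0.4]
finger_gap: 42.8
```

Emit:
{"fn": "carry_out", "kwargs": {
  "deltas": [0, 0, 0.5, 0, 0, -10.2, 0, 0, 0, 0, 0, -10.2, 0, 0, 0, 0, 0, -10.2, 0, 0, 0, 0, 0, 0, 0, 0, 0, 0, 0, 0],
  "fingers": 0.4
}}

```text
time: 34.33
eef_pos: [498.6, -141.1, 153.5]
eef_rot: [0.709, 0.706, -0.0, -0.001]
contact_force: [-0.3, 0.4, 0.1]
finger_gap: 60.0
```

```bash
python3 st.py w12 496 -142; python3 - <<'E'
from h import *
s=readout.observe();print(R.from_quat(s["eef_rot"]).as_matrix().round(3)[:,0])
E
```

```text
expect [322. 194.]
blob [326. 193.] [78. 46.] M [ 499.3 -141.    27. ] yaw 92.3 ends [[498.0, -105.0], [501.0, -181.0]]
C [ 498.8 -141.    27. ]
n pale 786 ang 3/50/97% [-3.5 12.4 29.4]
[ 498.7 -141.1  153.7] 34.375
[0.003 1.    0.   ]
```

View pics/w12.png

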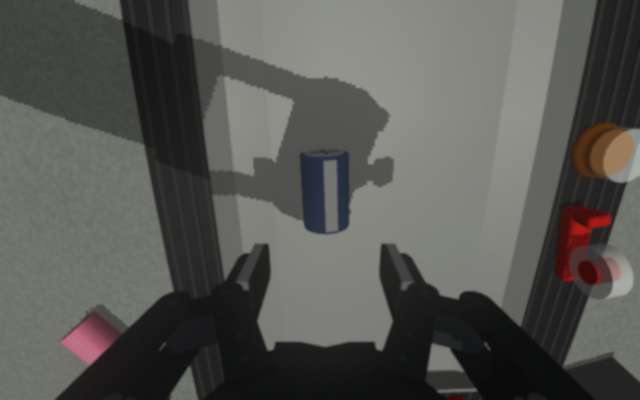

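The wrist view shows A at (326,193) with its stripe offset to the right at u≈331, about 13° past upright. I'll correct it by pressing on top and rolling 9.8 mm toward −x.

Emit:
{"fn": "carry_out", "kwargs": {
  "deltas": [0, 0.25, 3, 0, 0, 0, 0, 0, 2, 0, 0, 0, 0, 0, 0, 0, 0, 0, 0, 0, 0, 0, 0, 0, 0, 0, 0, 0, 0, 0],
  "fingers": -1
}}

```text
time: 35.0
eef_pos: [502.0, -141.4, 105.5]
eef_rot: [0.707, 0.707, 0.0, 0.001]
contact_force: [-0.0, -0.1, 0.0]
finger_gap: 0.0
```

Emit:
{"fn": "carry_out", "kwargs": {
  "deltas": [0, 0, 2.5, 0, 0, 0, 0, 0, 1.3, 0, 0, 0, 0, 0, 0.4, 0, 0, 0, 0, 0, 0, 0, 0, 0]
}}

```text
time: 35.5
eef_pos: [502.0, -141.3, 63.2]
eef_rot: [0.707, 0.707, 0.0, 0.001]
contact_force: [-0.2, 0.0, 0.3]
finger_gap: 0.2
```

Emit:
{"fn": "carry_out", "kwargs": {
  "deltas": [0, -0.2, 0, 0, 0, 0, 0, -0.3, 0, 0, 0, 0, 0, -0.3, 0, 0, 0, 0, 0, -0.2, 0, 0, 0, 0, 0, 0, 0, 0, 0, 0]
}}

```text
time: 36.12
eef_pos: [491.6, -141.5, 63.0]
eef_rot: [0.707, 0.707, 0.0, 0.001]
contact_force: [-0.1, -1.2, 4.8]
finger_gap: 0.1
```

Emit:
{"fn": "carry_out", "kwargs": {
  "deltas": [0, 0, -0.4, 0, 0, 0, 0, 0, -1, 0, 0, 0, 0, 0, -4, 0, 0, 0, 0, 0, -3.8, 0, 0, 0, 0, 0, 0, 0, 0, 0]
}}

```text
time: 36.75
eef_pos: [492.9, -141.6, 158.2]
eef_rot: [0.707, 0.707, 0.001, 0.003]
contact_force: [0.3, 0.0, -1.0]
finger_gap: 0.0
```

Emit:
{"fn": "carry_out", "kwargs": {
  "deltas": [0, 0, 0, 0, 0, 0, 0, 0, 0, 0, 0, 0],
  "fingers": 0.4
}}

```text
time: 37.0
eef_pos: [490.8, -140.9, 152.9]
eef_rot: [0.707, 0.707, -0.001, -0.001]
contact_force: [-0.1, -0.5, 0.3]
finger_gap: 36.1
```

```bash
python3 st.py w13 494 -142
```

```text
expect [329. 194.]
blob [328. 193.] [78. 45.] M [ 494.  -140.6   27. ] yaw 90.2 ends [[494.0, -104.0], [494.0, -180.0]]
C [ 494.5 -140.6   27. ]
n pale 788 ang 3/50/97% [-14.5   1.4  17.3]
[ 490.9 -140.9  153. ] 37.05
```

A is at 1.4° now. Gripping it.

Emit:
{"fn": "carry_out", "kwargs": {
  "deltas": [0, 0.3, 4, 0, 0, 0, 0, 0, 4, 0, 0, 0, 0, 0, 3, 0, 0, 0, 0, 0, 1.3, 0, 0, 0, 0, 0, 0.4, 0, 0, 0]
}}

```text
time: 37.67
eef_pos: [494.3, -141.1, 26.8]
eef_rot: [0.707, 0.707, -0.0, -0.0]
contact_force: [0.4, 0.6, -0.4]
finger_gap: 59.8
```

Emit:
{"fn": "carry_out", "kwargs": {
  "deltas": [0, 0, 0, 0, 0, 0, 0, 0, 0, 0, 0, 0, 0, 0, 0, 0, 0, 0, 0, 0, 0, 0, 0, 0, 0, 0, 0, 0, 0, 0],
  "fingers": -1,
  "squeeze": 30
}}

```text
time: 38.3
eef_pos: [495.0, -141.4, 28.3]
eef_rot: [0.707, 0.707, 0.0, 0.001]
contact_force: [-0.2, 0.4, 6.0]
finger_gap: 43.3
```

Emit:
{"fn": "carry_out", "kwargs": {
  "deltas": [0, 0, -0.5, 0, 0, 0, 0, 0, -3, 0, 0, 0, 0, 0, -5, 0, 0, 0, 0, 0, -5, 0, 0, 0, 0, 0, -3.8, 0, 0, 0]
}}

```text
time: 38.92
eef_pos: [494.4, -141.1, 202.5]
eef_rot: [0.707, 0.707, 0.0, 0.001]
contact_force: [0.8, -0.6, -2.0]
finger_gap: 42.8
```

Emit:
{"fn": "carry_out", "kwargs": {
  "deltas": [4, 0.1, 0, 0, 0, 0, 4, 0.1, 0, 0, 0, 0, 4, 0.1, 0, 0, 0, 0, 4, 0.1, 0, 0, 0, 0, 4, 0.1, 0, 0, 0, 0]
}}

```text
time: 39.55
eef_pos: [499.1, 60.1, 200.0]
eef_rot: [0.707, 0.707, -0.0, -0.0]
contact_force: [0.7, 0.3, -0.4]
finger_gap: 43.3
```

Emit:
{"fn": "carry_out", "kwargs": {
  "deltas": [4, 0.1, 0, 0, 0, 0, 4, 0.1, 0, 0, 0, 0, 4, 0.1, 0, 0, 0, 0, 0, 0, 0, 0, 0, -10, 0, 0, 0, 0, 0, -10]
}}

```text
time: 40.17
eef_pos: [502.2, 179.4, 199.7]
eef_rot: [0.571, 0.821, -0.001, -0.0]
contact_force: [-0.5, 0.3, -0.7]
finger_gap: 43.1
```

Emit:
{"fn": "carry_out", "kwargs": {
  "deltas": [0, 0, 0, 0, 0, -10, 0, 0, 0, 0, 0, -2.9, 0, 0, 0, 0, 0, 0, 0, 0, 0, 0, 0, 0]
}}

```text
time: 40.67
eef_pos: [502.5, 178.8, 200.1]
eef_rot: [0.479, 0.878, -0.0, -0.0]
contact_force: [0.1, -0.0, -1.7]
finger_gap: 43.1
```

```bash
python3 - <<'E'
from h import *
s=readout.observe(); Rm=R.from_quat(s["eef_rot"]).as_matrix(); print(s["time"],s["eef_pos"],Rm[:,0].round(3),s["finger_gap"]); print("tool delta",Rm.T@(np.array([502.5,179.2,80.5])-s["eef_pos"]))
c,T,w=snap("wrist","w14"); cv2.imwrite("pics/w14s.png",w[:,:,::-1])
hsv=cv2.cvtColor(w,cv2.COLOR_RGB2HSV);b=cv2.inRange(hsv,(100,70,15),(130,255,255));b[:185]=0;b[350:]=0;b[:,:270]=0;b[:,375:]=0
ys,xs=np.nonzero(b);print(xs.min(),xs.max(),ys.min(),ys.max())
E
```

```text
40.675 [502.49665668 178.78209304 200.0781276 ] [-0.542  0.841  0.   ] 43.09414984362074
tool delta [  0.34099853   0.29203949 119.57801508]
277 367 194 345
```

View pics/w14s.png

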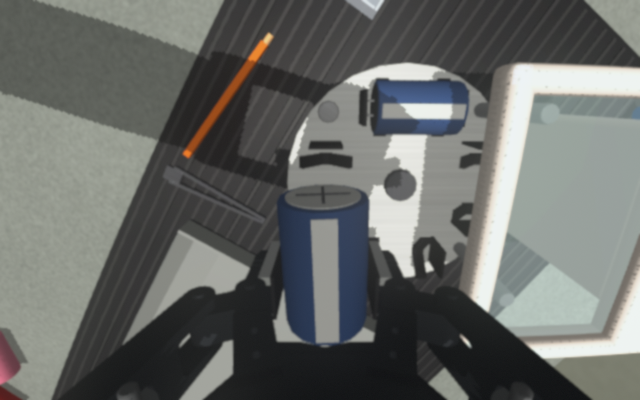

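The wrist view shows A held over the loading cradle with its stripe up at u≈323, and B seated with its stripe up at (420,108). Lowering A now.

Emit:
{"fn": "carry_out", "kwargs": {
  "deltas": [-0.15, 0, 4, 0, 0, 0, 0, 0, 4, 0, 0, 0, 0, 0, 2, 0, 0, 0, 0, 0, 1, 0, 0, 0, 0, 0, 0, 0, 0, 0]
}}

```text
time: 41.35
eef_pos: [503.4, 177.5, 90.2]
eef_rot: [0.478, 0.878, -0.0, -0.0]
contact_force: [0.2, -1.1, -0.7]
finger_gap: 43.4
```

Emit:
{"fn": "carry_out", "kwargs": {
  "deltas": [0, 0, 0.4, 0, 0, 0, 0, 0, 0.3, 0, 0, 0, 0, 0, 0.1, 0, 0, 0, 0, 0, 0, 0, 0, 0]
}}

```text
time: 41.85
eef_pos: [503.5, 177.6, 82.4]
eef_rot: [0.478, 0.878, -0.0, 0.0]
contact_force: [0.4, -0.6, -1.4]
finger_gap: 43.3
```

Emit:
{"fn": "carry_out", "kwargs": {
  "deltas": [0, 0, 0.1, 0, 0, 0, 0, 0, 0, 0, 0, 0]
}}

```text
time: 42.1
eef_pos: [503.6, 177.6, 81.5]
eef_rot: [0.478, 0.878, 0.0, 0.0]
contact_force: [-0.1, 0.2, -0.7]
finger_gap: 43.1
```

Emit:
{"fn": "carry_out", "kwargs": {
  "deltas": [0, 0, 0.1, 0, 0, 0, 0, 0, 0.1, 0, 0, 0, 0, 0, 0, 0, 0, 0]
}}

```text
time: 42.48
eef_pos: [504.4, 177.5, 80.7]
eef_rot: [0.478, 0.878, 0.001, 0.001]
contact_force: [0.3, -1.1, 5.5]
finger_gap: 42.9
```

Emit:
{"fn": "carry_out", "kwargs": {
  "deltas": [0, 0, 0, 0, 0, 0, 0, 0, 0, 0, 0, 0, 0, 0, 0, 0, 0, 0],
  "fingers": 0.3
}}

```text
time: 42.85
eef_pos: [503.2, 177.5, 78.9]
eef_rot: [0.478, 0.878, -0.0, -0.0]
contact_force: [0.0, -0.2, 0.5]
finger_gap: 55.4
```

Emit:
{"fn": "carry_out", "kwargs": {
  "deltas": [0, 0, -1, 0, 0, 0, 0, 0, -3, 0, 0, 0, 0, 0, -4, 0, 0, 0, 0, 0, -4, 0, 0, 0, -5, 0, 0, 0, 0, 0]
}}

```text
time: 43.48
eef_pos: [531.8, 137.4, 204.8]
eef_rot: [0.476, 0.879, 0.003, 0.003]
contact_force: [0.9, 0.1, -0.7]
finger_gap: 55.6
```

Emit:
{"fn": "carry_out", "kwargs": {
  "deltas": [-5, 0, 0, 0, 0, 0, 0, 0, 0, 0, 0, 0, 0, 0, 0, 0, 0, 0],
  "fingers": 0
}}

```text
time: 43.85
eef_pos: [557.6, 93.7, 199.6]
eef_rot: [0.478, 0.878, 0.0, -0.0]
contact_force: [0.9, -0.2, -0.1]
finger_gap: 42.9
```

```bash
python3 - <<'E'
from h import *
c,T,w=snap("wrist","w15"); print(readout.observe()["eef_pos"])
p=proj(c,T,[[502,180,79]])[0].round(); print(p)
pale,M,yaw,h=wmeas(w,c,T,tuple(int(v) for v in p),60)
print(w[int(p[1]),280:380:3].tolist())
g=cv2.cvtColor(w,cv2.COLOR_RGB2GRAY)
pp=proj(c,T,[[543,119.3,137]])[0]; print("post exp",pp); v=int(pp[1]);u=int(pp[0]); print(g[v,u-20:u+21].tolist(), g[v-20:v+21,u].tolist())
E
```

```text
[557.43876612  94.18922393 199.63712967]
[325.  74.]
blob [325.  69.] [100.  54.] M [497.4 187.8  27. ] yaw 122.8 ends [[474.0, 224.0], [523.0, 148.0]]
[[53, 54, 54], [108, 109, 106], [136, 137, 133], [136, 137, 133], [137, 138, 134], [137, 138, 134], [97, 100, 102], [46, 54, 69], [49, 58, 75], [51, 61, 79], [53, 63, 82], [54, 64, 85], [55, 66, 88], [142, 145, 146], [155, 156, 152], [193, 199, 198], [226, 232, 233], [228, 235, 236], [142, 155, 175], [72, 93, 131], [71, 90, 127], [68, 87, 121], [67, 83, 114], [65, 78, 105], [138, 142, 145], [225, 225, 220], [225, 226, 221], [225, 225, 220], [225, 226, 221], [225, 226, 221], [225, 226, 221], [225, 226, 221], [225, 225, 220], [225, 226, 221]]
post exp [326.93274393 180.38102601]
[42, 41, 41, 42, 42, 42, 41, 42, 43, 45, 46, 49, 55, 70, 89, 98, 102, 102, 103, 105, 104, 103, 104, 104, 104, 106, 105, 106, 106, 107, 106, 100, 86, 69, 67, 80, 97, 112, 122, 128, 132] [71, 71, 71, 70, 70, 71, 70, 70, 70, 71, 71, 72, 80, 95, 102, 106, 106, 106, 105, 105, 104, 103, 102, 102, 102, 102, 102, 101, 98, 89, 72, 55, 50, 48, 46, 45, 43, 43, 43, 44, 43]
```

View pics/w15.png

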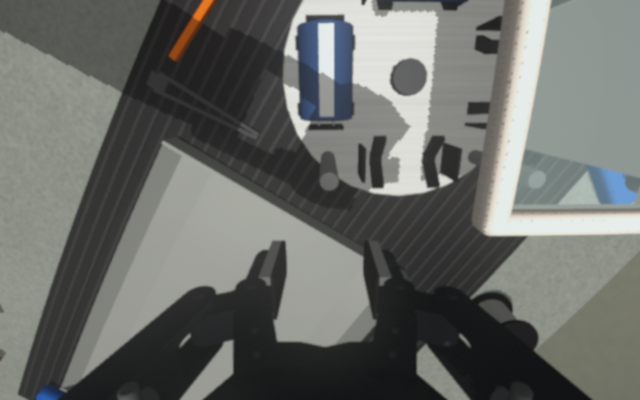

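A is seated stripe-up: cylinder u≈299–352, stripe at u≈326. The tray is empty and the next post is where I expected at (329,181). I'll repeat the turn.

Emit:
{"fn": "carry_out", "kwargs": {
  "deltas": [0, 0, 0, 0, 0, 9, 0, 0, 0, 0, 0, 9, 0, 0, 0, 0, 0, 9, 0, 0, 0, 0, 0, 9, 0, 0, 0, 0, 0, 9]
}}

```text
time: 44.52
eef_pos: [557.2, 94.8, 199.6]
eef_rot: [0.779, 0.627, 0.0, 0.0]
contact_force: [-0.1, -0.4, -0.5]
finger_gap: 43.1
```

Emit:
{"fn": "carry_out", "kwargs": {
  "deltas": [2.2, -1.95, 0, 0, 0, 0, 0, 0, 3, 0, 0, 0, 0, 0, 3, 0, 0, 0, 0, 0, 1.4, 0, 0, 0, 0, 0, 0, 0, 0, 0]
}}

```text
time: 45.15
eef_pos: [542.7, 119.7, 124.8]
eef_rot: [0.778, 0.629, -0.001, -0.0]
contact_force: [0.6, 0.1, 1.0]
finger_gap: 42.8
```

Emit:
{"fn": "carry_out", "kwargs": {
  "deltas": [0, 0, 0, 0, 0, 0, 0, 0, 0, 0, 0, 0, 0, 0, 0, 0, 0, 0, 0, 0, 0, 0, 0, 0],
  "fingers": -1,
  "squeeze": 20
}}

```text
time: 45.65
eef_pos: [544.1, 119.3, 126.9]
eef_rot: [0.778, 0.628, 0.001, 0.001]
contact_force: [0.0, 0.4, 6.2]
finger_gap: 13.3
```

Emit:
{"fn": "carry_out", "kwargs": {
  "deltas": [0.025, -0.7, 0, 0, 0, 4, 0.057, -1.09, 0, 0, 0, 6, 0.057, -1.09, 0, 0, 0, 6, 0.057, -1.09, 0, 0, 0, 6, 0.057, -1.09, 0, 0, 0, 6]
}}

```text
time: 46.28
eef_pos: [499.0, 141.1, 126.9]
eef_rot: [0.908, 0.42, 0.001, 0.001]
contact_force: [1.9, -1.4, 5.6]
finger_gap: 13.1
```

Emit:
{"fn": "carry_out", "kwargs": {
  "deltas": [0.057, -1.09, 0, 0, 0, 6, 0.057, -1.09, 0, 0, 0, 6, 0.057, -1.09, 0, 0, 0, 6, 0.057, -1.09, 0, 0, 0, 6, 0.057, -1.09, 0, 0, 0, 6]
}}

```text
time: 46.9
eef_pos: [467.6, 185.9, 126.8]
eef_rot: [0.985, 0.171, 0.001, 0.0]
contact_force: [-1.7, -1.0, 6.7]
finger_gap: 13.3
```

Emit:
{"fn": "carry_out", "kwargs": {
  "deltas": [0.057, -1.09, 0, 0, 0, 6, 0.057, -1.09, 0, 0, 0, 6, 0.057, -1.09, 0, 0, 0, 6, 0.057, -1.09, 0, 0, 0, 6, 0.04, -0.9, 0, 0, 0, 5]
}}

```text
time: 47.52
eef_pos: [462.8, 238.2, 126.9]
eef_rot: [0.997, -0.081, 0.001, -0.001]
contact_force: [-1.1, -0.5, 7.2]
finger_gap: 13.1
```

Emit:
{"fn": "carry_out", "kwargs": {
  "deltas": [0.02, -0.55, 0, 0, 0, 3, 0, 0, 0, 0, 0, 0, 0, 0, 0, 0, 0, 0]
}}

```text
time: 47.9
eef_pos: [463.9, 243.4, 126.9]
eef_rot: [0.994, -0.106, 0.001, -0.001]
contact_force: [-1.9, 0.6, 7.5]
finger_gap: 13.1
```

Emit:
{"fn": "carry_out", "kwargs": {
  "deltas": [0, 0, 0, 0, 0, 0, 0, 0, 0, 0, 0, 0, 0, 0, 0, 0, 0, 0, 0, 0, -3, 0, 0, 0, 0, 0, -5, 0, 0, 0],
  "fingers": 0
}}

```text
time: 48.52
eef_pos: [462.6, 242.5, 204.1]
eef_rot: [0.994, -0.106, -0.002, 0.001]
contact_force: [0.7, -0.6, 0.6]
finger_gap: 43.0
```

Emit:
{"fn": "carry_out", "kwargs": {
  "deltas": [1, 5, -2, 0, 0, 0, 1, 5, 0, 0, 0, 0, 1, 5, 0, 0, 0, 0, 1, 5, 0, 0, 0, 0, 0, 5, 0, 0, 0, 0]
}}

```text
time: 49.15
eef_pos: [449.8, -11.6, 225.1]
eef_rot: [0.994, -0.106, 0.0, 0.0]
contact_force: [0.4, -0.1, 0.7]
finger_gap: 43.1
```

Emit:
{"fn": "carry_out", "kwargs": {
  "deltas": [0, 0, 0, 0, 0, 0, 0, 0, 0, 0, 0, 0]
}}

```text
time: 49.4
eef_pos: [450.2, -9.6, 225.2]
eef_rot: [0.994, -0.106, 0.0, -0.0]
contact_force: [1.0, -0.9, 0.1]
finger_gap: 42.7
```

```bash
python3 - <<'E'
from h import *
s=readout.observe();print(s["time"],s["eef_pos"],s["finger_gap"])
a=snap("top","t16")[2]; b=snap("side","s16")[2]; w=snap("wrist","w16")[2]
o=np.zeros((600,800,3),np.uint8); o[:400,:400]=cv2.resize(a[95:225,135:265],(400,400),interpolation=cv2.INTER_CUBIC); o[:300,400:]=cv2.resize(b[200:320,120:280],(400,300),interpolation=cv2.INTER_CUBIC)
o[350:600,400:]=cv2.resize(b,(400,250)); o[400:600,:320]=cv2.resize(w,(320,200))
cv2.imwrite("pics/c16.png",o[:,:,::-1])
E
```

```text
49.4 [450.16897094  -9.63932011 225.24491618] 42.747673479875594
```

View pics/c16.png

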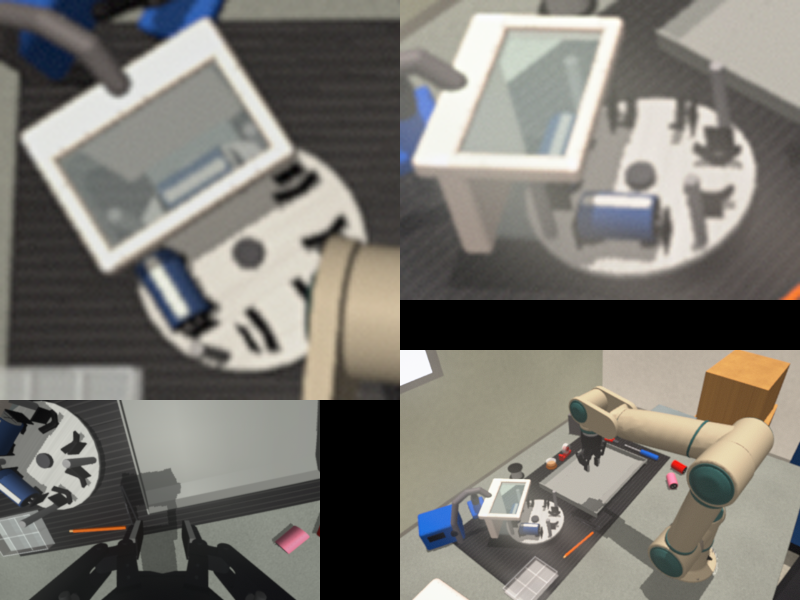

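The last composite shows B under the magnifier pane and A on the left cradle, both stripe-up. The cradle at the loading side and the tray are empty, and the bystanders look undisturbed. Handing in.

```bash
python3 -c "
from workcell import manip; print(manip.finish_job())"
```

```text
the job is handed in; nothing more can be done
None
```

I handed the job in at about 49 s of robot time, with both capacitors seated stripe-up. Only two of the three capacitors were in the tray.

- **Rolling:** I rolled each one along the tray floor with the shut fingertips pressed on top. The last wrist readings before gripping were 3.6° off upright for the first loaded and 1.4° for the second.
- **Knock:** the second capacitor was knocked about 40 mm along the tray while I was turning the table. It had rolled to about 13° off, so I rolled it back upright before gripping it.
- **Loading:** I laid each one in the loading cradle, then gripped a post and turned the table one click clockwise.

The final pictures show the first capacitor under the magnifier pane and the second in the next cradle, one click before it, both stripe-up. The loading-side cradle and the tray are empty. The other bench items look unmoved by eye, but I did not measure them.

The side camera read the second capacitor's stripe about 8° differently from the wrist camera. I relied on the wrist camera, since the cylinder's outline in its view matched the known radius to within 0.2 mm. After each loading the stripe sat within about 2 pixels of the cylinder's middle in the wrist view. I checked the stripes only by eye after the last click.

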